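Put the flat batteries and lamps on charge

TASK

Put everything on charge: the large and the small battery pack each in the charger of its size, the torch in its cradle and the round puck lamp in its round dock. Lower each in gently until it sits fully home, the right way round: a pack's contact end to the charger's contact block, the torch's head at the cradle's copper-strip end, the lamp's lens up. Do not shift the glue bottle or the paint tin.

Things in the scene. Friction and masses are not known exactly. Their poses are not given: they have to be found in the camera images.
- pack_large: Large slide battery pack: grey body, 104 (x) x 64 (y) x 52 (z) mm, with black foot 12 mm high (100 x 60), 0.55 kg. Black latch button on top at the -x end, copper contact slots in the +x end face. Lies foot down, as it goes into its charger. Origin on the underside, on the centre line, 10 mm from the middle towards the contact end (+x).
- pack_small: Small slide battery pack: grey body, 76 (x) x 48 (y) x 40 (z) mm, with black foot 10 mm high (72 x 44), 0.22 kg. Black latch button on top at the -x end, copper contact slots in the +x end face. Lies foot down, as it goes into its charger. Origin on the underside, on the centre line, 9 mm from the middle towards the contact end (+x).
- torch: Metal torch lying down, 166 mm long, 0.3 kg: round barrel 26 mm thick from x = -63 to +41 mm (grip it at x = -11), black rubber tail cap 24 mm long, head 38 mm long with bright fins. Cap and head are hexagonal, 36 mm across flats; it may lie on any flat. Origin on its axis, 18 mm above the bench; +x along the axis to the lens.
- puck_lamp: Round puck work lamp, 58 mm in diameter, 30 mm high, 0.16 kg, grey with a white lens on top. Origin in the middle of the underside, z up; its yaw does not matter.
- charger_large: Large black charger, fixed: 143 (x) x 108 (y) mm, deck 34 mm high. Bay 110 x 68 mm, its middle at x = -10 mm, with guide walls 14 mm high leaning outwards 30 deg; grey contact block 22 mm high at the +x end. Origin at bench level, right below where the pack's origin belongs; pack's +x then points along charger's +x, its underside on the deck.
- charger_small: Small black charger, fixed: 112 (x) x 84 (y) mm, deck 26 mm high. Bay 82 x 52 mm, its middle at x = -9 mm, with guide walls 10 mm high leaning outwards 30 deg; grey contact block 18 mm high at the +x end. Origin at bench level, right below where the pack's origin belongs; pack's +x then points along charger's +x, its underside on the deck.
- cradle: Torch cradle, fixed: black base 116 x 74 x 12 mm, two 20 mm long saddles at x = -45 and +23 (free gap 48 mm for fingers), floors 34 mm up, prongs 24 mm higher leaning outwards. Barrel lies in both, head beyond the +x saddle (copper strips), 8 mm play each way. Origin at bench level, right below the seated torch's origin; torch +x along cradle +x, axis 47 mm up.
- dock: Round black charging dock for the puck lamp, fixed, 100 mm in diameter. Dish floor 20 mm above the bench with a steel disc in its middle; rim 9 mm higher, inner diameter 68 mm at the floor, 82 mm at the top. Origin at bench level on its axis. The seated lamp's underside is on the dish floor.
- glue_bottle: Bystander: orange glue bottle standing at the left of the work, 54 mm in diameter, 140 mm tall. Origin in the middle of its underside. Leave it.
- paint_tin: Bystander: green paint tin standing at the right of the work, 104 mm in diameter, 120 mm tall. Origin in the middle of its underside. Leave it.

How it is judged:
By the outcome, as a careful person would: the job done as asked, in the order asked, and still so for the second after the job is handed in, with the robot touching nothing.
It also fails if it takes over 106 s, if anything falls off the work surface, if the arm or the gripper's body presses on something with over 40 N, if the wrist force passes 120 N, or if a joint passes its speed limit or range.

ROBOT

A 6-joint arm with a two-finger parallel gripper is mounted at the origin on the work surface. World frame = base frame: x ahead of the robot, y to its left, z up, the work surface at z = 0. Lengths are in m, angles in rad, forces in N, time in s.
With the tool pointing down it reaches from about 0.35 to 0.975 m from the base axis. Payload 4.9 kg.
Tool frame: the origin (TCP) lies at the very end of the fingers, on their centre line; the grasp point (between the pads) lies 19 mm behind it; z points along the fingers, y is the direction in which the jaws open and shut (so a half turn about z gives the same grasp; the last joint's range is limited). The gripper opens to 85 mm and grips with 20 to 120 N. Pads are 22 mm wide; open, the fingers measure 114 mm over their backs; the gripper's body (76 mm by 85 mm) begins 54 mm behind the grasp point. The pads swing forward as they close: fully open they stand 13 mm farther back than shut.
Start: joints at [-1.266, 0.053, 1.613, -0, 1.476, -0.119], TCP at [0.257, -0.57, 0.231] pointing down, gripper open.
Joint ranges: [-3.01, 3.01], [-1.01, 2.22], [0.06, 2.58], [-1.02, 4.17], [0.09, 2.62], [-3.14, 3.14]. Speed limits (rad/s): [2.57, 2.57, 3.14, 3.14, 3.14, 3.14].

INTERFACE

Orientations are given as a unit quaternion [w, x, y, z].
In Python, from plant import state, eyes, job_done gives the robot as it stands.
- The arm moves only by the tool apply_moves, never from a script. Its argument "commands" is a list of rows, each an object with "linear": the shift along the tool's x, y, z in m, a list of three; "delta_rot": the turn, a rotation vector about the tool's x, y, z in degrees, a list of three; "fingers": the closure in counts, from 0 (fully open) to 255 (shut). In form: [{"linear": [x, y, z], "delta_rot": [wx, wy, wz], "fingers": fingers}, ...]. A call has exactly 8 rows; each row is the pose to reach, as a shift and turn from the pose commanded when the call began, along the tool's axes at that moment; what a row does not reach only later rows make up. A row lasts 1/10 s, in which the tool goes at most 50 mm and 8.59 degrees, less where a joint would pass 70% of its speed; a pose out of reach is approached as far as the arm can. A call with a gripper value outside its range is refused whole. The fingers move at their own pace and stop on an object; the grip force is fixed at half the most. Time passes only in rows, so rows that repeat a pose let the fingers close, or fill a call up. It gives the time, the measured TCP pose, the force and the opening at its end, in the units of the state.
- state(): the state, without advancing time (a new reading comes with each control period).
- eyes.grab_frame(name): name is "scene" or "side" or "wrist"; returns the picture (420x560x3 uint8, red, green, blue); there is no depth.
- eyes.camera_params(name): a dict with "fx", "fy", "cx", "cy" (pixels), "k1" (the pictures are not rectified: a ray, as slopes to the right and down, at radius r is drawn at 1 + k1 r^2 times it, then the intrinsics apply), "position" and "rotation" of the camera in the world; the wrist camera has in their place "T_tool_cam" (4x4, takes a point from camera to tool coordinates, whose origin is the TCP and whose axes are the flange's). Camera axes: x right, y down, z forward; pixel columns grow to the right and rows downward; lengths in m; the calibration is good to about 2 mm. A picture is of the moment at which its call begins: read the wrist's pose just before it. camera_params takes no time and is no camera call.
- job_done(): hands the job in, once; it reports no verdict.
The state is a dict: "time": time; "joint_pos": joint angles; "joint_vel": joint speeds; "joint_efforts": joint torques, N m; "tool_pos": TCP position; "tool_rot": TCP orientation; "contact_force": force on the tool from outside, world axes, zero at the start; "ft_torque": the same for the moment, N m; "gripper_width": opening from 0.0 (shut) to 1.0 (fully open).
Only numpy, scipy, OpenCV 4.12 (cv2) and the standard library are available. Lean on these libraries where they do the work, as an engineer would, in place of code of your own. Each camera call takes 0.05 s, during which the arm holds its last target.

## Working session

There is one attempt and no reset: what is moved stays moved. The work goes in short steps, Python scripts to look and compute and a tool call to move; the robot and the scene stay as the last step left them, time stands still between calls to the robot, and variables do not carry over. Pictures are saved under pics/ and viewed, and the job is handed in when it is done.

Besides the shell and the picture viewer there is one more tool, called after "Call:" as name(argument=value, ...), one argument or row to a line, values as JSON. apply_moves: Moves the arm, as the interface text tells. Its arguments: {"type":"object","properties":{"commands":{"type":"array","items":{"type":"object","properties":{"linear":{"type":"array","items":{"type":"number"}},"delta_rot":{"type":"array","items":{"type":"number"}},"fingers":{"type":"number"}}}}},"required":["commands"]}

```bash
ls; mkdir -p pics
python3 - <<'E'
from plant import state, eyes
import cv2
print(state())
for n in ("scene","side","wrist"):
    print(n, eyes.camera_params(n))
    cv2.imwrite(f"pics/{n}0.png", eyes.grab_frame(n)[:,:,::-1])
E
```

```text
pics
{'time': 0.0, 'joint_pos': array([-1.26600608e+00,  5.33580241e-02,  1.61428698e+00, -2.38896696e-05,
        1.47600388e+00, -1.18959921e-01]), 'joint_vel': array([-0.00054244,  0.00076446,  0.00023739,  0.00069582,  0.00025948,
       -0.00137014]), 'joint_efforts': array([ 7.21324377e-04, -3.93685341e+01, -3.70173061e+01, -1.44843816e-04,
        6.96506948e-03, -1.05076012e-06]), 'tool_pos': array([ 0.25681779, -0.56911566,  0.23006649]), 'tool_rot': array([-1.02257584e-03,  9.77637558e-01,  2.10294431e-01, -1.07228723e-04]), 'contact_force': array([-0.12185828, -0.75938936,  0.43853052]), 'ft_torque': array([-0.03241546,  0.02333901,  0.00981821]), 'gripper_width': 1.0024513302775873}
scene {'fx': 434.9107608345503, 'fy': 434.9107608345503, 'cx': 285.52119332438957, 'cy': 214.57906256545874, 'k1': -0.08141305900613952, 'position': array([1.22835514, 0.05881682, 1.0728753 ]), 'rotation': array([-0.19457977,  0.63923176,  0.71381675, -0.20973106])}
side {'fx': 529.5030280672016, 'fy': 529.5030280672016, 'cx': 273.85552381865887, 'cy': 211.66775531226202, 'k1': -0.18138961675659765, 'position': array([-0.07024914,  1.05086703,  1.19443608]), 'rotation': array([ 0.10263488, -0.22999291,  0.88956108, -0.38111733])}
wrist {'fx': 351.4273902752478, 'fy': 351.4273902752478, 'cx': 283.6336472463726, 'cy': 209.06509320230774, 'k1': -0.00872695315866415, 'T_tool_cam': array([[ 6.01797209e-04, -9.51143975e-01, -3.08747109e-01,
         7.84849488e-02],
       [ 9.99999696e-01,  4.19244740e-04,  6.57609130e-04,
        -7.02076989e-04],
       [-4.96040361e-04, -3.08747411e-01,  9.51143938e-01,
        -1.42858949e-01],
       [ 0.00000000e+00,  0.00000000e+00,  0.00000000e+00,
         1.00000000e+00]])}
```

View pics/scene0.png

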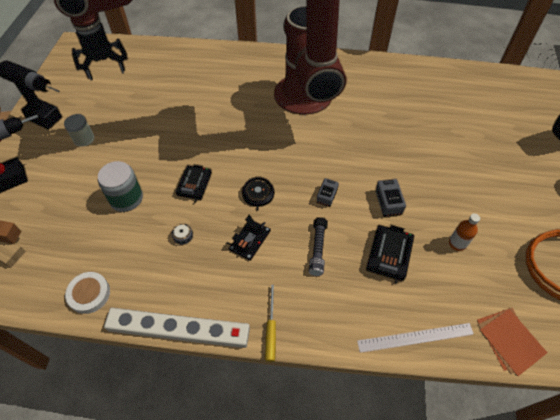

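View pics/side0.png

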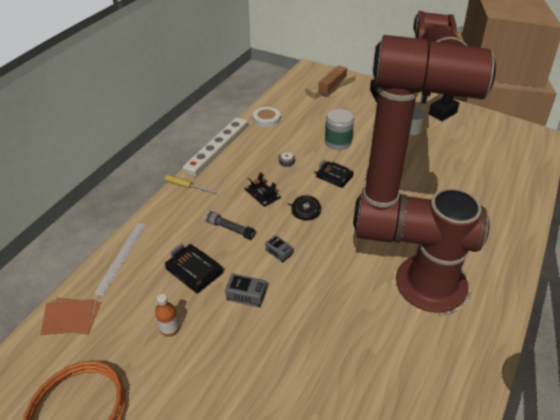

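View pics/wrist0.png

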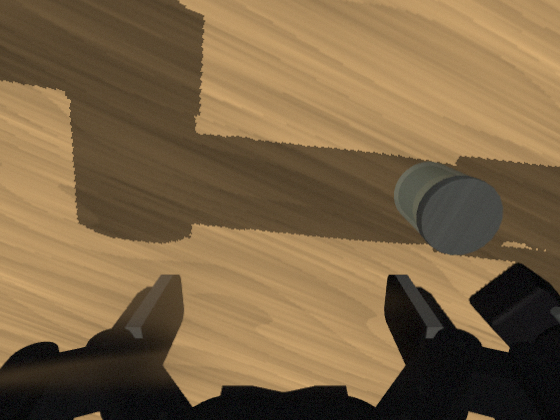

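```bash
cat > h.py <<'E'
import numpy as np, cv2
from scipy.spatial.transform import Rotation as R
from plant import state, eyes
def q2R(q): return R.from_quat([q[1],q[2],q[3],q[0]]).as_matrix()
def cam(n, st=None):
    p=eyes.camera_params(n)
    K=np.array([[p['fx'],0,p['cx']],[0,p['fy'],p['cy']],[0,0,1]]); D=np.array([p['k1'],0,0,0.])
    if n=='wrist':
        T=np.eye(4);T[:3,:3]=q2R(st['tool_rot']);T[:3,3]=st['tool_pos']
        M=T@np.array(p['T_tool_cam']); return K,D,M[:3,:3],M[:3,3]
    r=np.asarray(p['rotation']); Rm=q2R(r) if r.shape==(4,) else r
    return K,D,Rm,np.array(p['position'])
def rays(c,px):
    K,D,Rm,t=c
    u=cv2.undistortPoints(np.array(px,float).reshape(-1,1,2),K,D).reshape(-1,2)
    return np.c_[u,np.ones(len(u))]@Rm.T
def plane(c,px,z):
    d=rays(c,px); t=c[3]
    return t+d*((z-t[2])/d[:,2])[:,None]
def proj(c,X):
    K,D,Rm,t=c
    Y=(np.atleast_2d(X)-t)@Rm
    return cv2.projectPoints(Y,np.zeros(3),np.zeros(3),K,D)[0].reshape(-1,2)
def grabw(name):
    st=state(); im=eyes.grab_frame('wrist')[:,:,::-1].copy()
    cv2.imwrite(f'pics/{name}.png',im); np.savez(f'pics/{name}.npz',tool_pos=st['tool_pos'],tool_rot=st['tool_rot'])
    return st,im
def load(name):
    d=np.load(f'pics/{name}.npz'); return cv2.imread(f'pics/{name}.png'),cam('wrist',d)
E
python3 - <<'E'
from h import *
c=cam('scene')
P={'tin':(119,173,.12),'chs':(193,182,.03),'dock':(258,191,.025),'packS':(327,193,.04),'packL':(390,198,.05),'chL':(391,252,.035),'glue':(468,225,.1),'torch':(318,247,.018),'torch_top':(320,222,.02),'torch_bot':(316,270,.02),'cradle':(250,238,.02),'puck':(181,233,.03)}
for k,v in P.items(): print(k,plane(c,[v[:2]],v[2]).round(3))
im=cv2.imread('pics/scene0.png')[140:300,90:490]
cv2.imwrite('pics/scene0c.png',cv2.resize(im,(800,320),interpolation=cv2.INTER_CUBIC))
E
```

```text
tin [[ 0.52  -0.481  0.12 ]]
chs [[ 0.462 -0.295  0.03 ]]
dock [[ 0.47  -0.095  0.025]]
packS [[0.465 0.109 0.04 ]]
packL [[0.469 0.292 0.05 ]]
chL [[0.639 0.294 0.035]]
glue [[0.571 0.49  0.1  ]]
torch [[0.636 0.096 0.018]]
torch_top [[0.555 0.096 0.02 ]]
torch_bot [[0.708 0.095 0.02 ]]
cradle [[ 0.63  -0.095  0.02 ]]
puck [[ 0.642 -0.288  0.03 ]]
```

View pics/scene0c.png

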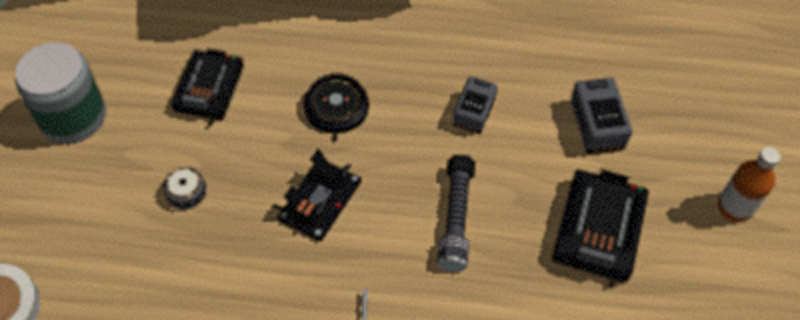

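```bash
cat >> h.py <<'E'
def yaw():
    X=q2R(state()['tool_rot']); return np.degrees(np.arctan2(X[1,0],X[0,0]))
def goto(x,y,z,a,ref=None):
    """print linear / delta_rot (tool axes) from the present pose to tool-down pose with tool x at yaw a deg"""
    s=state() if ref is None else ref
    T=q2R(s['tool_rot']); a=np.radians(a)
    G=np.array([[np.cos(a),np.sin(a),0],[np.sin(a),-np.cos(a),0],[0,0,-1]])
    l=T.T@(np.array([x,y,z])-s['tool_pos']); r=R.from_matrix(T.T@G).as_rotvec(degrees=True)
    print('lin',l.round(4),'rot',r.round(2),'t',round(s['time'],2),'pos',s['tool_pos'].round(4),'F',s['contact_force'].round(1),'w',round(s['gripper_width'],3))
E
python3 - <<'E'
from h import *
goto(.53,.2,.3,0)
E
```

```text
lin [ 0.5653 -0.589  -0.0687] rot [-9.000e-02  1.000e-02  2.428e+01] t 0.15 pos [ 0.2569 -0.5693  0.2303] F [-0.2 -0.1 -0.6] w 0.996
```

Call:
apply_moves(
  commands=[
    {"linear": [0.02,-0.02,-0.02],"delta_rot": [0,0,0],"fingers": 0},
    {"linear": [0.05,-0.05,-0.06],"delta_rot": [0,0,3],"fingers": 0},
    {"linear": [0.3,-0.31,-0.0687],"delta_rot": [0,0,24.3],"fingers": 0},
    {"linear": [0.3,-0.31,-0.0687],"delta_rot": [0,0,24.3],"fingers": 0},
    {"linear": [0.3,-0.31,-0.0687],"delta_rot": [0,0,24.3],"fingers": 0},
    {"linear": [0.3,-0.31,-0.0687],"delta_rot": [0,0,24.3],"fingers": 0},
    {"linear": [0.3,-0.31,-0.0687],"delta_rot": [0,0,24.3],"fingers": 0},
    {"linear": [0.3,-0.31,-0.0687],"delta_rot": [0,0,24.3],"fingers": 0},
  ],
)

```text
time: 0.95
tool_pos: [0.3806, -0.2249, 0.2972]
tool_rot: [-0.0, 1.0, -0.0, 0.0]
contact_force: [0.4, -0.2, 0.6]
gripper_width: 1.0
```

Run:
```python
from h import *
grabw('w1')
goto(.53,.2,.3,0)
```

```text
lin [ 1.499e-01 -4.179e-01  2.000e-04] rot [-0.26 -0.18  0.39] t 1.0 pos [ 0.3829 -0.2189  0.2979] F [2.1 4.  0.3] w 0.999
```

View pics/w1.png

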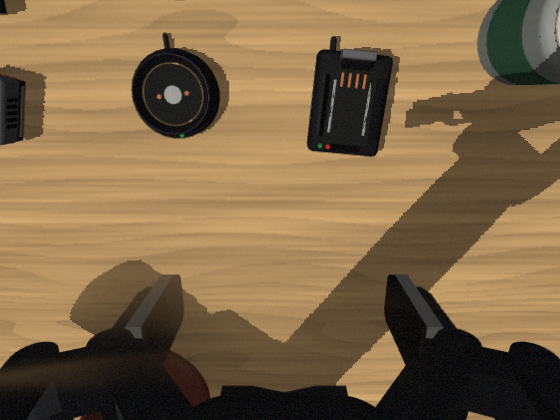

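Call:
apply_moves(
  commands=[
    {"linear": [0.13,-0.418,0],"delta_rot": [0,0,0],"fingers": 0},
    {"linear": [0.13,-0.418,0],"delta_rot": [0,0,0],"fingers": 0},
    {"linear": [0.13,-0.418,0],"delta_rot": [0,0,0],"fingers": 0},
    {"linear": [0.13,-0.418,0],"delta_rot": [0,0,0],"fingers": 0},
    {"linear": [0.13,-0.418,0],"delta_rot": [0,0,0],"fingers": 0},
    {"linear": [0.13,-0.418,0],"delta_rot": [0,0,0],"fingers": 0},
    {"linear": [0.13,-0.418,0],"delta_rot": [0,0,0],"fingers": 0},
    {"linear": [0.13,-0.418,0],"delta_rot": [0,0,0],"fingers": 0},
  ],
)

```text
time: 1.8
tool_pos: [0.4995, 0.1573, 0.2972]
tool_rot: [0.0, 1.0, 0.0, 0.0]
contact_force: [0.7, -0.5, 0.9]
gripper_width: 0.997
```

Call:
apply_moves(
  commands=[
    {"linear": [0.02,-0.06,0],"delta_rot": [0,0,0],"fingers": 0},
    {"linear": [0.02,-0.06,0],"delta_rot": [0,0,0],"fingers": 0},
    {"linear": [0.02,-0.06,0],"delta_rot": [0,0,0],"fingers": 0},
    {"linear": [0.02,-0.06,0],"delta_rot": [0,0,0],"fingers": 0},
    {"linear": [0.02,-0.06,0],"delta_rot": [0,0,0],"fingers": 0},
    {"linear": [0.02,-0.06,0],"delta_rot": [0,0,0],"fingers": 0},
    {"linear": [0.02,-0.06,0],"delta_rot": [0,0,0],"fingers": 0},
    {"linear": [0.02,-0.06,0],"delta_rot": [0,0,0],"fingers": 0},
  ],
)

```text
time: 2.6
tool_pos: [0.5195, 0.2144, 0.2976]
tool_rot: [-0.0, 1.0, -0.001, 0.0]
contact_force: [0.0, 0.5, 0.6]
gripper_width: 1.002
```

Run:
```python
from h import *
grabw('w2')
goto(.53,.2,.3,0)
```

```text
lin [ 0.0106  0.0146 -0.0024] rot [-0.01 -0.02 -0.07] t 2.65 pos [0.5195 0.2146 0.2976] F [-0.4  1.   0.2] w 0.996
```

View pics/w2.png

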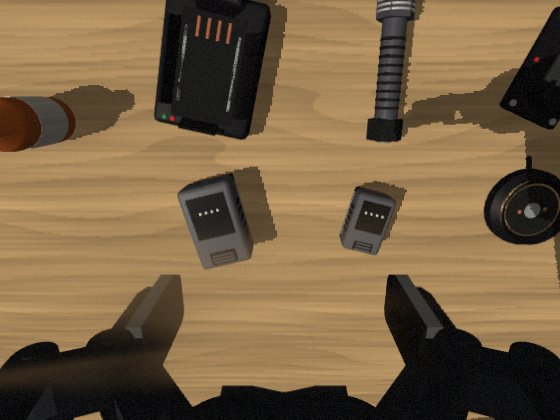

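Run:
```python
from h import *
im=cv2.imread('pics/w2.png')
a=cv2.resize(im[165:285,165:265],None,fx=4,fy=4,interpolation=cv2.INTER_CUBIC)
b=cv2.resize(im[165:285,325:415],None,fx=4,fy=4,interpolation=cv2.INTER_CUBIC)
cv2.imwrite('pics/c1.png',np.hstack([a,b]))
im=cv2.imread('pics/scene0.png')
cv2.imwrite('pics/c2.png',cv2.resize(im[160:290,300:425],None,fx=4,fy=4,interpolation=cv2.INTER_CUBIC))
```

```text
(no output)
```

View pics/c1.png

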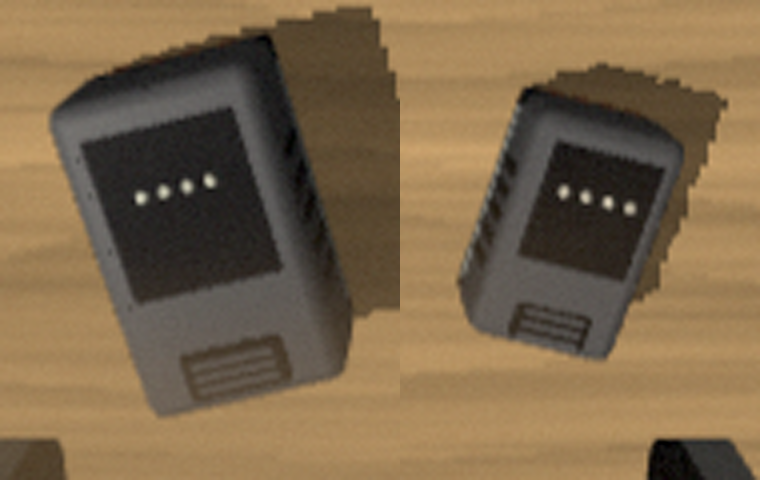

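View pics/c2.png

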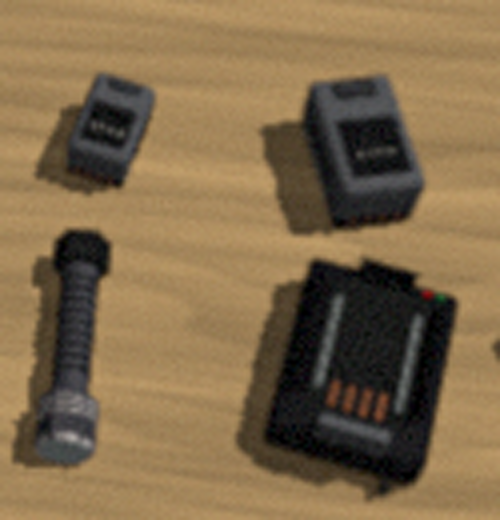

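Run:
```python
from h import *
p=eyes.camera_params('wrist');T=p['T_tool_cam']
c=cam('wrist',dict(tool_rot=[1,0,0,0],tool_pos=[0,0,0]))
for px,y in (((160,277),-.0425),((180,277),-.0425),((388,277),.0425),((408,277),.0425)):
    d=rays(c,[px])[0]; print(px,(c[3]+d*((y-c[3][1])/d[1])).round(4))
```

```text
(160, 277) [ 0.0192 -0.0425 -0.036 ]
(180, 277) [ 0.0078 -0.0425 -0.0153]
(388, 277) [ 0.0074  0.0425 -0.0146]
(408, 277) [ 0.0188  0.0425 -0.0353]
```

Run:
```python
from h import *
im=cv2.imread('pics/w2.png')
cv2.imwrite('pics/c3.png',cv2.resize(im[260:420,100:460],None,fx=2.2,fy=2.2,interpolation=cv2.INTER_CUBIC))
cv2.imwrite('pics/c4.png',cv2.resize(im[0:145,140:290],None,fx=4,fy=4,interpolation=cv2.INTER_CUBIC))
```

```text
(no output)
```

View pics/c3.png

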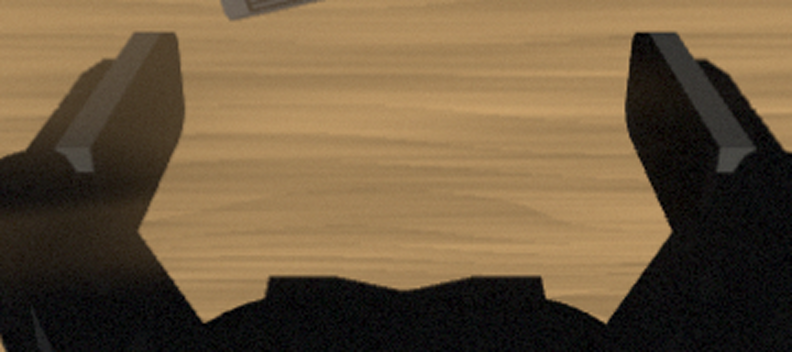

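View pics/c4.png

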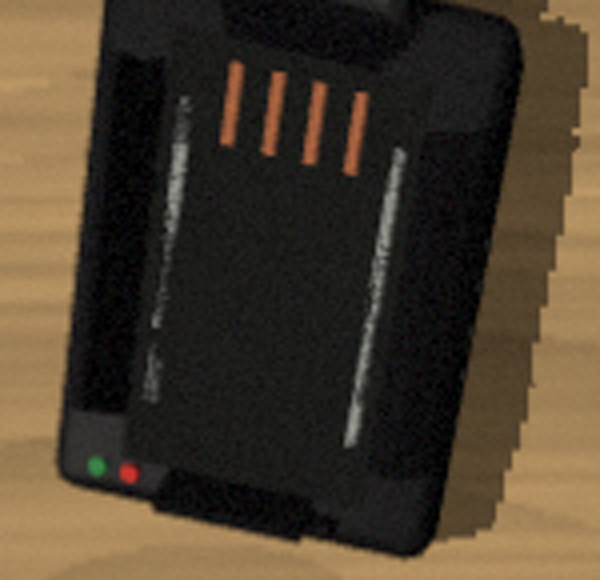

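Run:
```python
from h import *
im,c=load('w2')
def f(q,o,z): return plane(c,[(x/4+o[0],y/4+o[1]) for x,y in q],z)[:,:2]
def an(v): return np.degrees(np.arctan2(v[1],v[0]))
for nm,o,z,lab,end,half in (('L',(165,165),.052,[(82,145),(232,107),(282,268),(138,303)],[(160,413),(342,372)],.062),
  ('S',(225,165),.040,[(556,142),(664,168),(626,280),(518,256)],[(474,330),(608,358)],.047)):
    l=f(lab,o,z); e=f(end,o,z-.004)
    print(nm,'label\n',l.round(4),an(l[0]-l[3]),an(l[1]-l[2]),an(l[0]-l[1])-90, 'end w',np.linalg.norm(e[0]-e[1]),an(e[0]-e[1])-90)
    a=np.radians((an(l[0]-l[3])+an(l[1]-l[2])+an(l[0]-l[1])-90)/3); u=np.array([np.cos(a),np.sin(a)]);n=np.array([-u[1],u[0]])
    lc=l.mean(0); ec=e.mean(0); print('yaw',np.degrees(a),'label c',lc,'end c',ec,'lat diff',(ec-lc)@n,'origin',lc+u*((ec-lc)@u+half), 'labfwd', (lc-ec)@u)
q=plane(c,[(140+x/4,y/4) for x,y in [(235,62),(278,72),(318,84),(360,94),(228,145),(268,155),(310,165),(352,174),(186,100),(152,400),(402,150),(350,445)]],.034)[:,:2]
print(q.round(4)); print([an(q[i]-q[i+4]).round(2) for i in range(4)],an(q[8]-q[9]),an(q[10]-q[11]))
```

```text
L label
 [[0.4814 0.3279]
 [0.4927 0.2839]
 [0.4433 0.2717]
 [0.4321 0.3154]] 14.193425410066856 13.833611780842398 14.423948585267723 end w 0.05865938013016641 13.797744982175843
yaw 14.150328592058997 label c [0.46237019 0.29972239] end c [0.40033695 0.28385426] lat diff -0.00022159148959910292 origin [0.46040156 0.29922607] labfwd 0.0640302402300125
S label
 [[0.4786 0.119 ]
 [0.4704 0.0861]
 [0.4344 0.0944]
 [0.4423 0.1281]] -14.047531309004773 -12.974073316193962 -13.889416605152576 end w 0.043961684955257 -12.755204051374506
yaw -13.63700707678377 label c [0.45641186 0.10688125] end c [0.41103748 0.1180492 ] lat diff 0.00015520633618246483 origin [0.45667591 0.10681719] labfwd 0.04672829162198254
[[0.6766 0.3022]
 [0.6742 0.2912]
 [0.6714 0.281 ]
 [0.669  0.2702]
 [0.657  0.3055]
 [0.6546 0.2951]
 [0.6522 0.2842]
 [0.65   0.2732]
 [0.6677 0.3156]
 [0.593  0.3313]
 [0.6557 0.2598]
 [0.5808 0.2771]]
[np.float64(-9.49), np.float64(-11.21), np.float64(-9.38), np.float64(-8.95)] -11.850889131039464 -13.035748258611942
```

Call:
apply_moves(
  commands=[
    {"linear": [0.03,0.03,-0.01],"delta_rot": [0,0,0],"fingers": 0},
    {"linear": [0.06,0.07,-0.02],"delta_rot": [0,0,0],"fingers": 0},
    {"linear": [0.09,0.11,-0.02],"delta_rot": [0,0,0],"fingers": 0},
    {"linear": [0.09,0.11,-0.02],"delta_rot": [0,0,0],"fingers": 0},
    {"linear": [0.09,0.11,-0.02],"delta_rot": [0,0,0],"fingers": 0},
    {"linear": [0.09,0.11,-0.02],"delta_rot": [0,0,0],"fingers": 0},
    {"linear": [0.09,0.11,-0.02],"delta_rot": [0,0,0],"fingers": 0},
    {"linear": [0.09,0.11,-0.02],"delta_rot": [0,0,0],"fingers": 0},
  ],
)

```text
time: 3.45
tool_pos: [0.6089, 0.1061, 0.3176]
tool_rot: [-0.0, 1.0, 0.001, 0.0]
contact_force: [0.7, -0.6, 0.2]
gripper_width: 1.003
```

Run:
```python
from h import *
grabw('w3')
goto(.46,.299,.12,14)
```

```text
lin [-0.1487 -0.1931  0.1975] rot [-0.000e+00 -1.000e-02 -1.393e+01] t 3.5 pos [0.6089 0.106  0.3176] F [-0.  -0.2 -0.5] w 0.998
```

View pics/w3.png

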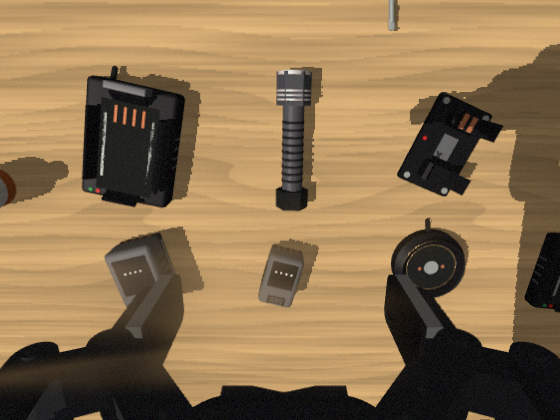

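Run:
```python
from h import *
im=cv2.imread('pics/w3.png')
im=cv2.convertScaleAbs(im,alpha=1.5,beta=20)
cv2.imwrite('pics/c5.png',cv2.resize(im[60:220,70:200],None,fx=3.7,fy=3.7,interpolation=cv2.INTER_CUBIC))
cv2.imwrite('pics/c6.png',cv2.resize(im[85:205,390:510],None,fx=5,fy=5,interpolation=cv2.INTER_CUBIC))
```

```text
(no output)
```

View pics/c5.png

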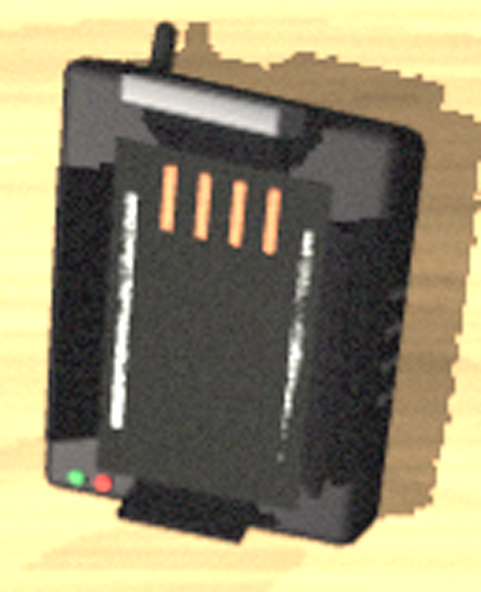

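View pics/c6.png

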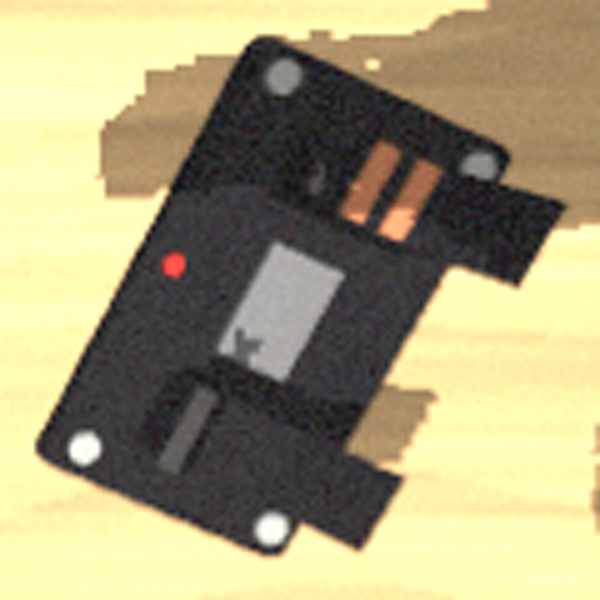

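Run:
```python
from h import *
im,c=load('w3')
def an(v): return np.degrees(np.arctan2(v[1],v[0]))
def P(q,s,o,z): return plane(c,[(x/s+o[0],y/s+o[1]) for x,y in q],z)[:,:2]
def rep(n,q): # order: front-left, front-right, back-right, back-left
    print(n,'c',q.mean(0).round(4),'len',np.linalg.norm(q[0]-q[3]).round(4),np.linalg.norm(q[1]-q[2]).round(4),'wid',np.linalg.norm(q[0]-q[1]).round(4),np.linalg.norm(q[3]-q[2]).round(4),'yaw',[round(v,1) for v in (an(q[0]-q[3]),an(q[1]-q[2]),an(q[0]-q[1])-90,an(q[3]-q[2])-90)])
o=(70,60)
rep('bay',P([(118,138),(332,183),(298,507),(97,470)],3.7,o,.034))
rep('base',P([(64,58),(427,131),(357,547),(44,484)],3.7,o,.034))
q=P([(170,165),(205,172),(240,181),(273,188),(167,232),(202,240),(236,246),(270,254)],3.7,o,.034)
print('strips',q.mean(0),[an(q[i]-q[i+4]).round(1) for i in range(4)])
o=(390,85)
s=P([(284,76),(482,166),(272,528),(85,449)],5,o,.012); rep('screws',s)
rep('cbase',P([(258,37),(508,158),(280,555),(38,445)],5,o,.012))
t=P([(376,140),(444,162),(403,242),(342,215)],5,o,.035); rep('copper',t)
g=P([(203,385),(220,395),(180,475),(160,465)],5,o,.035); rep('bar',g)
rep('plate',P([(275,242),(345,272),(290,382),(217,350)],5,o,.014))
```

```text
bay c [0.6244 0.2959] len 0.1099 0.109 wid 0.0672 0.068 yaw [np.float64(-12.6), np.float64(-12.1), np.float64(-11.7), np.float64(-11.0)]
base c [0.6294 0.2914] len 0.1389 0.1411 wid 0.1123 0.1068 yaw [np.float64(-12.4), np.float64(-14.6), np.float64(-11.0), np.float64(-12.1)]
strips [0.66280838 0.28779624] [np.float64(-10.8), np.float64(-10.3), np.float64(-10.8), np.float64(-9.4)]
screws c [ 0.6249 -0.0998] len 0.1008 0.101 wid 0.0565 0.056 yaw [np.float64(-22.5), np.float64(-22.8), np.float64(-22.0), np.float64(-22.2)]
cbase c [ 0.626  -0.0972] len 0.11 0.1107 wid 0.072 0.0737 yaw [np.float64(-23.2), np.float64(-22.4), np.float64(-23.1), np.float64(-23.7)]
copper c [ 0.6565 -0.112 ] len 0.0181 0.0197 wid 0.0176 0.0168 yaw [np.float64(-17.3), np.float64(-19.7), np.float64(-16.3), np.float64(-21.8)]
bar c [ 0.5987 -0.0717] len 0.0216 0.0214 wid 0.0051 0.0059 yaw [np.float64(-22.0), np.float64(-20.0), np.float64(-28.6), np.float64(-25.5)]
plate c [ 0.6248 -0.0998] len 0.0293 0.0296 wid 0.0201 0.0215 yaw [np.float64(-22.1), np.float64(-19.4), np.float64(-21.4), np.float64(-22.3)]
```

Call:
apply_moves(
  commands=[
    {"linear": [-0.02,-0.025,0.02],"delta_rot": [0,0,-2],"fingers": 0},
    {"linear": [-0.149,-0.193,0.19],"delta_rot": [0,0,-14.1],"fingers": 0},
    {"linear": [-0.149,-0.193,0.19],"delta_rot": [0,0,-14.1],"fingers": 0},
    {"linear": [-0.149,-0.193,0.19],"delta_rot": [0,0,-14.1],"fingers": 0},
    {"linear": [-0.149,-0.193,0.19],"delta_rot": [0,0,-14.1],"fingers": 0},
    {"linear": [-0.149,-0.193,0.19],"delta_rot": [0,0,-14.1],"fingers": 0},
    {"linear": [-0.149,-0.193,0.19],"delta_rot": [0,0,-14.1],"fingers": 0},
    {"linear": [-0.149,-0.193,0.19],"delta_rot": [0,0,-14.1],"fingers": 0},
  ],
)

```text
time: 4.3
tool_pos: [0.4567, 0.2991, 0.1242]
tool_rot: [0.001, 0.992, 0.125, -0.003]
contact_force: [0.8, -0.2, -0.0]
gripper_width: 1.004
```

Run:
```python
from h import *
grabw('w4')
goto(.46,.299,.016,14.1)
```

```text
lin [ 1.400e-03 -1.000e-04  1.103e-01] rot [0.04 0.12 0.15] t 4.35 pos [0.4589 0.2987 0.1263] F [ 1.3 -0.2  0.6] w 0.997
```

View pics/w4.png

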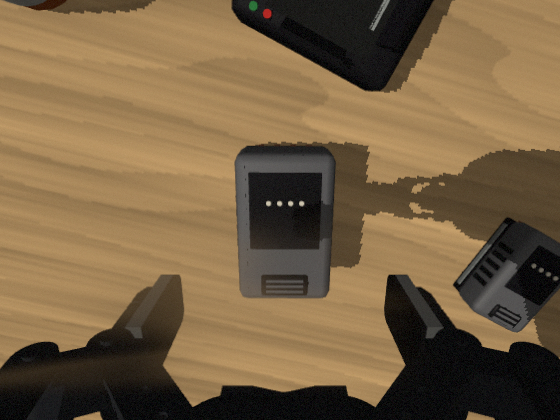

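Run:
```python
from h import *
im,c=load('w4'); st=np.load('pics/w4.npz')
X=q2R(st['tool_rot']);
for z,px in ((.052,[(249,172),(322,172),(321,249),(250,249)]),(.048,[(240,297),(327,297)])):
    p=plane(c,px,z); print(((p-st['tool_pos'])@X).round(4))
```

```text
[[ 0.0329 -0.022   0.072 ]
 [ 0.0329  0.0234  0.072 ]
 [-0.0195  0.0246  0.0723]
 [-0.0195 -0.0229  0.0723]]
[[-0.0589 -0.0316  0.0765]
 [-0.0589  0.0306  0.0766]]
```

Call:
apply_moves(
  commands=[
    {"linear": [0,0,0.02],"delta_rot": [0,0,0],"fingers": 0},
    {"linear": [0,0,0.05],"delta_rot": [0,0,0],"fingers": 0},
    {"linear": [0,0,0.08],"delta_rot": [0,0,0],"fingers": 0},
    {"linear": [0,0,0.1],"delta_rot": [0,0,0],"fingers": 0},
    {"linear": [0,0,0.11],"delta_rot": [0,0,0],"fingers": 0},
    {"linear": [0,0,0.11],"delta_rot": [0,0,0],"fingers": 0},
    {"linear": [0,0,0.11],"delta_rot": [0,0,0],"fingers": 255},
    {"linear": [0,0,0.11],"delta_rot": [0,0,0],"fingers": 255},
  ],
)

```text
time: 5.15
tool_pos: [0.4625, 0.2993, 0.0202]
tool_rot: [-0.001, 0.992, 0.122, 0.002]
contact_force: [0.6, 0.7, -4.9]
gripper_width: 0.737
```

Call:
apply_moves(
  commands=[
    {"linear": [0,0,0],"delta_rot": [0,0,0],"fingers": 255},
    {"linear": [0,0,0],"delta_rot": [0,0,0],"fingers": 255},
    {"linear": [0,0,0],"delta_rot": [0,0,0],"fingers": 255},
    {"linear": [0,0,0],"delta_rot": [0,0,0],"fingers": 255},
    {"linear": [0,0,-0.01],"delta_rot": [0,0,0],"fingers": 255},
    {"linear": [0,0,-0.03],"delta_rot": [0,0,0],"fingers": 255},
    {"linear": [0,0,-0.06],"delta_rot": [0,0,0],"fingers": 255},
    {"linear": [0,0,-0.1],"delta_rot": [0,0,0],"fingers": 255},
  ],
)

```text
time: 5.95
tool_pos: [0.4573, 0.2965, 0.1146]
tool_rot: [0.002, 0.992, 0.123, -0.004]
contact_force: [0.9, -0.2, -6.8]
gripper_width: 0.738
```

Run:
```python
from h import *
grabw('w5')
goto(.6342,.2938,.14,-11.9)
```

```text
lin [ 0.1656  0.0469 -0.0147] rot [-0.12 -0.33 26.01] t 6.0 pos [0.4623 0.299  0.1244] F [3.9 2.6 0.5] w 0.737
```

View pics/w5.png

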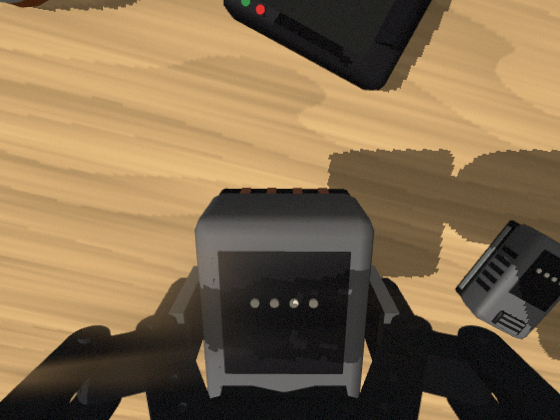

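```bash
cat >> h.py <<'E'
def toolpt(px,ztool):
    c=cam('wrist',dict(tool_rot=[1,0,0,0],tool_pos=[0,0,0])); return plane(c,px,ztool)
E
python3 - <<'E'
from h import *
for z in (-.0355,-.034,-.037): 
    p=toolpt([(218,252),(352,252),(349,374),(224,374)],z);print(p.round(4).tolist(), p.mean(0))
print(state()['tool_pos'], state()['tool_rot'])
E
```

```text
[[0.0284, -0.0225, -0.0355], [0.0284, 0.0224, -0.0355], [-0.0223, 0.0244, -0.0355], [-0.0223, -0.0231, -0.0355]] [ 0.00304388  0.00029782 -0.0355    ]
[[0.0277, -0.0228, -0.034], [0.0277, 0.0227, -0.034], [-0.0237, 0.0247, -0.034], [-0.0237, -0.0234, -0.034]] [ 0.00199146  0.00031009 -0.034     ]
[[0.0291, -0.0221, -0.037], [0.0291, 0.0221, -0.037], [-0.0209, 0.024, -0.037], [-0.0209, -0.0228, -0.037]] [ 0.00409631  0.00028555 -0.037     ]
[0.46227647 0.29898433 0.12437289] [-7.62940346e-04  9.92422239e-01  1.22835765e-01  2.98203760e-03]
```

Call:
apply_moves(
  commands=[
    {"linear": [0.01,0.003,-0.005],"delta_rot": [0,0,2],"fingers": 255},
    {"linear": [0.035,0.01,-0.005],"delta_rot": [0,0,7],"fingers": 255},
    {"linear": [0.07,0.02,-0.005],"delta_rot": [0,0,13],"fingers": 255},
    {"linear": [0.105,0.03,-0.005],"delta_rot": [0,0,19],"fingers": 255},
    {"linear": [0.14,0.04,0],"delta_rot": [0,0,24],"fingers": 255},
    {"linear": [0.158,0.045,0],"delta_rot": [0,0,26],"fingers": 255},
    {"linear": [0.1655,0.047,0],"delta_rot": [0,0,26],"fingers": 255},
    {"linear": [0.1655,0.047,0],"delta_rot": [0,0,26],"fingers": 255},
  ],
)

```text
time: 6.8
tool_pos: [0.6319, 0.2918, 0.1145]
tool_rot: [0.001, 0.995, -0.104, -0.002]
contact_force: [-1.5, 0.8, -6.7]
gripper_width: 0.738
```

Call:
apply_moves(
  commands=[
    {"linear": [0,0,0],"delta_rot": [0,0,0],"fingers": 255},
    {"linear": [0,0,0],"delta_rot": [0,0,0],"fingers": 255},
    {"linear": [0,0,0],"delta_rot": [0,0,0],"fingers": 255},
    {"linear": [0,0,0],"delta_rot": [0,0,0],"fingers": 255},
    {"linear": [0,0,0],"delta_rot": [0,0,0],"fingers": 255},
    {"linear": [0,0,0],"delta_rot": [0,0,0],"fingers": 255},
    {"linear": [0,0,0],"delta_rot": [0,0,0],"fingers": 255},
    {"linear": [0,0,0],"delta_rot": [0,0,0],"fingers": 255},
  ],
)

```text
time: 7.6
tool_pos: [0.6324, 0.2928, 0.1174]
tool_rot: [-0.0, 0.995, -0.104, 0.0]
contact_force: [0.1, -0.1, -5.7]
gripper_width: 0.736
```

Run:
```python
from h import *
grabw('w6')
goto(.6342,.2938,.0505,-11.9)
```

```text
lin [ 0.0015 -0.0014  0.0669] rot [-0.    0.   -0.02] t 7.65 pos [0.6324 0.2928 0.1174] F [-0.9 -0.5 -5.5] w 0.737
```

View pics/w6.png

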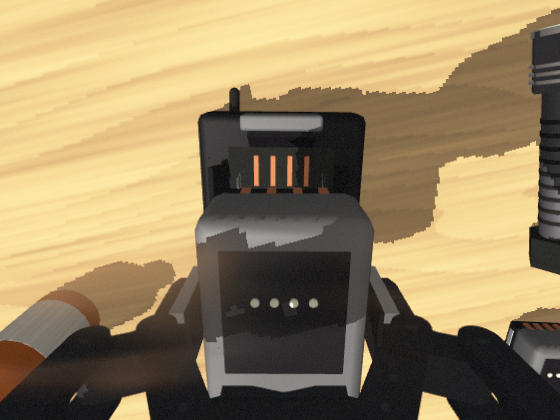

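Call:
apply_moves(
  commands=[
    {"linear": [0.0005,-0.0005,0.01],"delta_rot": [0,0,0],"fingers": 255},
    {"linear": [0.001,-0.001,0.025],"delta_rot": [0,0,0],"fingers": 255},
    {"linear": [0.0015,-0.0014,0.038],"delta_rot": [0,0,0],"fingers": 255},
    {"linear": [0.0015,-0.0014,0.046],"delta_rot": [0,0,0],"fingers": 255},
    {"linear": [0.0015,-0.0014,0.05],"delta_rot": [0,0,0],"fingers": 255},
    {"linear": [0.0015,-0.0014,0.053],"delta_rot": [0,0,0],"fingers": 255},
    {"linear": [0.0015,-0.0014,0.055],"delta_rot": [0,0,0],"fingers": 255},
    {"linear": [0.0015,-0.0014,0.056],"delta_rot": [0,0,0],"fingers": 255},
  ],
)

```text
time: 8.45
tool_pos: [0.6345, 0.294, 0.0618]
tool_rot: [-0.0, 0.995, -0.104, 0.0]
contact_force: [0.3, -0.1, -5.9]
gripper_width: 0.735
```

Run:
```python
from h import *
grabw('w7')
goto(.6342,.2938,.0505,-11.9)
```

```text
lin [-0.0002  0.0002  0.0113] rot [-0.02 -0.04 -0.02] t 8.5 pos [0.6345 0.2939 0.0618] F [-0.2  0.2 -6.3] w 0.738
```

View pics/w7.png

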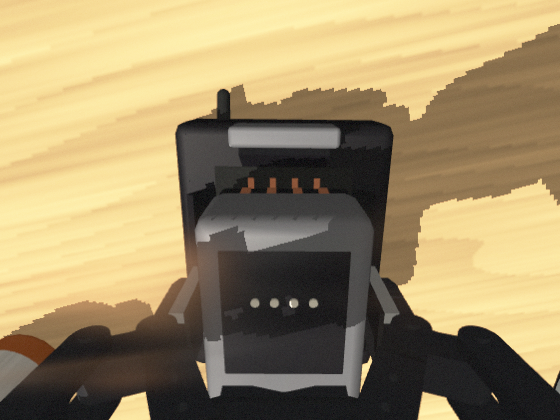

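Call:
apply_moves(
  commands=[
    {"linear": [0,0,0.002],"delta_rot": [0,0,0],"fingers": 255},
    {"linear": [0,0,0.004],"delta_rot": [0,0,0],"fingers": 255},
    {"linear": [0,0,0.005],"delta_rot": [0,0,0],"fingers": 255},
    {"linear": [0,0,0.006],"delta_rot": [0,0,0],"fingers": 255},
    {"linear": [0,0,0.007],"delta_rot": [0,0,0],"fingers": 255},
    {"linear": [0,0,0.007],"delta_rot": [0,0,0],"fingers": 255},
    {"linear": [0,0,0.0075],"delta_rot": [0,0,0],"fingers": 255},
    {"linear": [0,0,0.0075],"delta_rot": [0,0,0],"fingers": 255},
  ],
)

```text
time: 9.3
tool_pos: [0.6343, 0.2939, 0.0542]
tool_rot: [-0.0, 0.995, -0.104, 0.0]
contact_force: [-0.3, 0.2, -5.4]
gripper_width: 0.736
```

Call:
apply_moves(
  commands=[
    {"linear": [0,0,0.0005],"delta_rot": [0,0,0],"fingers": 255},
    {"linear": [0,0,0.001],"delta_rot": [0,0,0],"fingers": 255},
    {"linear": [0,0,0.0015],"delta_rot": [0,0,0],"fingers": 255},
    {"linear": [0,0,0.0015],"delta_rot": [0,0,0],"fingers": 255},
    {"linear": [0,0,0.0015],"delta_rot": [0,0,0],"fingers": 255},
    {"linear": [0,0,0.002],"delta_rot": [0,0,0],"fingers": 255},
    {"linear": [0,0,0.002],"delta_rot": [0,0,0],"fingers": 255},
    {"linear": [0,0,0.002],"delta_rot": [0,0,0],"fingers": 255},
  ],
)

```text
time: 10.1
tool_pos: [0.6343, 0.2939, 0.0541]
tool_rot: [0.0, 0.995, -0.104, -0.0]
contact_force: [-7.3, -2.9, 5.1]
gripper_width: 0.738
```

Call:
apply_moves(
  commands=[
    {"linear": [0,0,0],"delta_rot": [0,0,0],"fingers": 0},
    {"linear": [0,0,0],"delta_rot": [0,0,0],"fingers": 0},
    {"linear": [0,0,0],"delta_rot": [0,0,0],"fingers": 0},
    {"linear": [0,0,-0.005],"delta_rot": [0,0,0],"fingers": 0},
    {"linear": [0,0,-0.02],"delta_rot": [0,0,0],"fingers": 0},
    {"linear": [0,0,-0.04],"delta_rot": [0,0,0],"fingers": 0},
    {"linear": [0,0,-0.07],"delta_rot": [0,0,0],"fingers": 0},
    {"linear": [0,0,-0.1],"delta_rot": [0,0,0],"fingers": 0},
  ],
)

```text
time: 10.9
tool_pos: [0.6342, 0.2939, 0.1539]
tool_rot: [-0.0, 0.995, -0.104, 0.0]
contact_force: [-0.7, 0.8, -0.7]
gripper_width: 1.001
```

Run:
```python
from h import *
grabw('w8')
goto(.457,.107,.12,-13.6)
```

```text
lin [-0.1382  0.2215  0.0389] rot [-0.34 -0.55  1.69] t 10.95 pos [0.6375 0.2951 0.1615] F [2.1 1.2 4.9] w 1.002
```

View pics/w8.png

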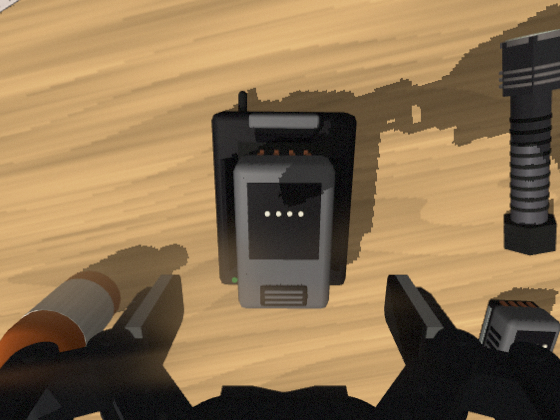

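Run:
```python
from h import *
im,c=load('w8')
for z in (.086,.092):
  p=plane(c,[(247,183),(320,183),(319,260),(248,260)],z)[:,:2]; print(p.mean(0),np.linalg.norm(p[0]-p[3]),np.linalg.norm(p[0]-p[1]))
```

```text
[0.63485951 0.29388721] 0.05231409056492283 0.044959921943969826
[0.63701838 0.29343186] 0.050825319145282946 0.04368043784902313
```

Call:
apply_moves(
  commands=[
    {"linear": [-0.02,0.03,0],"delta_rot": [0,0,0],"fingers": 0},
    {"linear": [-0.05,0.07,0.01],"delta_rot": [0,0,1.7],"fingers": 0},
    {"linear": [-0.138,0.2215,0.04],"delta_rot": [0,0,1.7],"fingers": 0},
    {"linear": [-0.138,0.2215,0.04],"delta_rot": [0,0,1.7],"fingers": 0},
    {"linear": [-0.138,0.2215,0.04],"delta_rot": [0,0,1.7],"fingers": 0},
    {"linear": [-0.138,0.2215,0.04],"delta_rot": [0,0,1.7],"fingers": 0},
    {"linear": [-0.138,0.2215,0.04],"delta_rot": [0,0,1.7],"fingers": 0},
    {"linear": [-0.138,0.2215,0.04],"delta_rot": [0,0,1.7],"fingers": 0},
  ],
)

```text
time: 11.75
tool_pos: [0.4541, 0.1055, 0.1131]
tool_rot: [-0.0, 0.993, -0.119, 0.001]
contact_force: [0.6, 0.0, -0.3]
gripper_width: 0.995
```

Run:
```python
from h import *
grabw('w9')
goto(.457,.107,.0105,-13.6)
```

```text
lin [ 0.0018 -0.0015  0.1028] rot [-0.07 -0.16 -0.03] t 11.8 pos [0.4546 0.1059 0.1133] F [ 0.1 -0.6  1.2] w 0.998
```

View pics/w9.png

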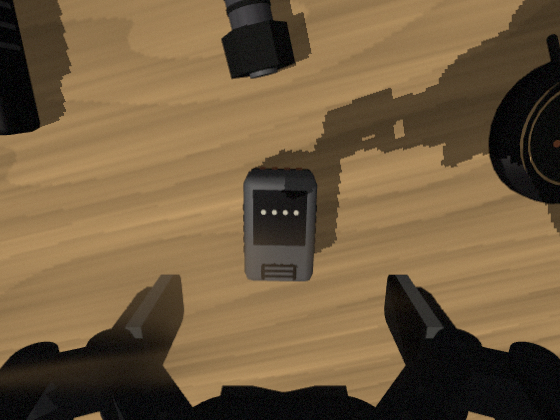

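Call:
apply_moves(
  commands=[
    {"linear": [0.001,-0.001,0.02],"delta_rot": [0,0,0],"fingers": 0},
    {"linear": [0.0018,-0.0015,0.05],"delta_rot": [0,0,0],"fingers": 0},
    {"linear": [0.0018,-0.0015,0.08],"delta_rot": [0,0,0],"fingers": 0},
    {"linear": [0.0018,-0.0015,0.097],"delta_rot": [0,0,0],"fingers": 0},
    {"linear": [0.0018,-0.0015,0.103],"delta_rot": [0,0,0],"fingers": 0},
    {"linear": [0.0018,-0.0015,0.103],"delta_rot": [0,0,0],"fingers": 0},
    {"linear": [0.0018,-0.0015,0.103],"delta_rot": [0,0,0],"fingers": 0},
    {"linear": [0.0018,-0.0015,0.103],"delta_rot": [0,0,0],"fingers": 255},
  ],
)

```text
time: 12.6
tool_pos: [0.4571, 0.1069, 0.0105]
tool_rot: [-0.0, 0.993, -0.118, 0.001]
contact_force: [-0.5, 0.5, 0.0]
gripper_width: 0.858
```

Call:
apply_moves(
  commands=[
    {"linear": [0,0,0],"delta_rot": [0,0,0],"fingers": 255},
    {"linear": [0,0,0],"delta_rot": [0,0,0],"fingers": 255},
    {"linear": [0,0,0],"delta_rot": [0,0,0],"fingers": 255},
    {"linear": [0,0,0],"delta_rot": [0,0,0],"fingers": 255},
    {"linear": [0,0,0],"delta_rot": [0,0,0],"fingers": 255},
    {"linear": [0,0,0],"delta_rot": [0,0,0],"fingers": 255},
    {"linear": [0,0,0],"delta_rot": [0,0,0],"fingers": 255},
    {"linear": [0,0,0],"delta_rot": [0,0,0],"fingers": 255},
  ],
)

```text
time: 13.4
tool_pos: [0.4568, 0.1068, 0.0102]
tool_rot: [-0.0, 0.993, -0.119, 0.001]
contact_force: [-1.9, 1.1, 5.4]
gripper_width: 0.55
```

Call:
apply_moves(
  commands=[
    {"linear": [0,0,-0.005],"delta_rot": [0,0,0],"fingers": 255},
    {"linear": [0,0,-0.02],"delta_rot": [0,0,0],"fingers": 255},
    {"linear": [0,0,-0.045],"delta_rot": [0,0,0],"fingers": 255},
    {"linear": [0,0,-0.08],"delta_rot": [0,0,0],"fingers": 255},
    {"linear": [0,0,-0.12],"delta_rot": [0,0,0],"fingers": 255},
    {"linear": [0,0,-0.16],"delta_rot": [0,0,0],"fingers": 255},
    {"linear": [0,0,-0.19],"delta_rot": [0,0,0],"fingers": 255},
    {"linear": [0,0,-0.2],"delta_rot": [0,0,0],"fingers": 255},
  ],
)

```text
time: 14.2
tool_pos: [0.4568, 0.1067, 0.2124]
tool_rot: [-0.0, 0.993, -0.119, 0.003]
contact_force: [0.6, -0.2, -1.9]
gripper_width: 0.548
```

Run:
```python
from h import *
grabw('w10')
goto(.40,-.29,.2,-13.6)
im=cv2.imread('pics/w1.png'); im=cv2.convertScaleAbs(im,alpha=1.5,beta=20)
cv2.imwrite('pics/c7.png',cv2.resize(im[30:170,290:410],None,fx=4,fy=4,interpolation=cv2.INTER_CUBIC))
```

```text
lin [0.0382 0.3989 0.0117] rot [-0.08 -0.28 -0.01] t 14.25 pos [0.4567 0.1067 0.2121] F [ 1.1  0.1 -0.4] w 0.554
```

View pics/w10.png

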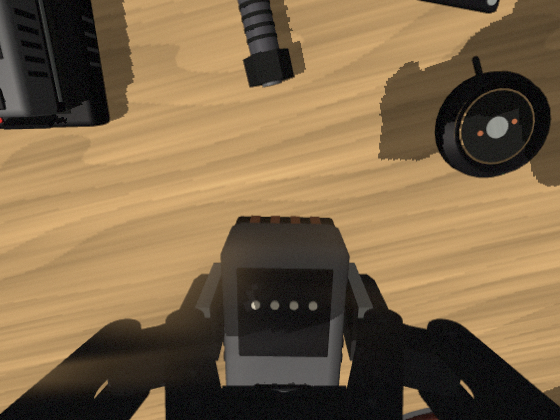

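View pics/c7.png

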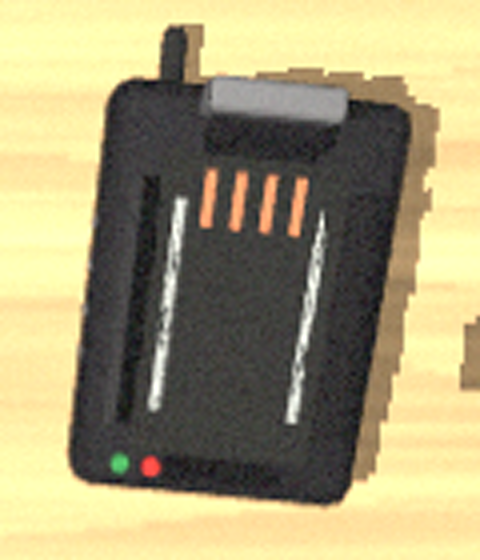

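Call:
apply_moves(
  commands=[
    {"linear": [0.002,0.02,0],"delta_rot": [0,0,-1],"fingers": 255},
    {"linear": [0.005,0.06,0],"delta_rot": [0,0,-3],"fingers": 255},
    {"linear": [0.028,0.402,0],"delta_rot": [0,0,-5.6],"fingers": 255},
    {"linear": [0.028,0.402,0],"delta_rot": [0,0,-5.6],"fingers": 255},
    {"linear": [0.028,0.402,0],"delta_rot": [0,0,-5.6],"fingers": 255},
    {"linear": [0.028,0.402,0],"delta_rot": [0,0,-5.6],"fingers": 255},
    {"linear": [0.028,0.402,0],"delta_rot": [0,0,-5.6],"fingers": 255},
    {"linear": [0.028,0.402,0],"delta_rot": [0,0,-5.6],"fingers": 255},
  ],
)

```text
time: 15.05
tool_pos: [0.3934, -0.2495, 0.2058]
tool_rot: [-0.001, 0.998, -0.07, -0.002]
contact_force: [1.3, 0.2, -1.8]
gripper_width: 0.55
```

Run:
```python
from h import *
goto(.39,-.29,.21,-8)
```

```text
lin [ 0.0023  0.0406 -0.0043] rot [-0.15  0.2  -0.04] t 15.05 pos [ 0.3934 -0.2495  0.2058] F [ 1.3  0.2 -1.8] w 0.55
```

Call:
apply_moves(
  commands=[
    {"linear": [0.002,0.03,0],"delta_rot": [0,0,0],"fingers": 255},
    {"linear": [0.002,0.038,0],"delta_rot": [0,0,0],"fingers": 255},
    {"linear": [0.002,0.04,0],"delta_rot": [0,0,0],"fingers": 255},
    {"linear": [0.002,0.04,0],"delta_rot": [0,0,0],"fingers": 255},
    {"linear": [0.002,0.04,0],"delta_rot": [0,0,0],"fingers": 255},
    {"linear": [0.002,0.04,0],"delta_rot": [0,0,0],"fingers": 255},
    {"linear": [0.002,0.04,0],"delta_rot": [0,0,0],"fingers": 255},
    {"linear": [0.002,0.04,0],"delta_rot": [0,0,0],"fingers": 255},
  ],
)

```text
time: 15.85
tool_pos: [0.392, -0.2879, 0.2091]
tool_rot: [0.0, 0.998, -0.069, 0.0]
contact_force: [-0.4, 0.1, -2.4]
gripper_width: 0.552
```

Run:
```python
from h import *
st,im=grabw('w11')
goto(.39,-.29,.21,-8)
im=cv2.convertScaleAbs(im,alpha=1.5,beta=20)
cv2.imwrite('pics/c8.png',cv2.resize(im[0:290,160:420],None,fx=2,fy=2,interpolation=cv2.INTER_CUBIC))
```

```text
lin [-0.0017  0.0022 -0.0009] rot [ 0.01 -0.02  0.02] t 15.9 pos [ 0.3919 -0.288   0.2091] F [ 0.1  0.2 -2.1] w 0.551
```

View pics/w11.png

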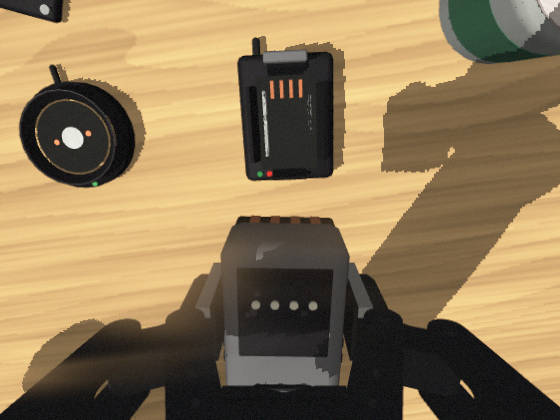

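View pics/c8.png

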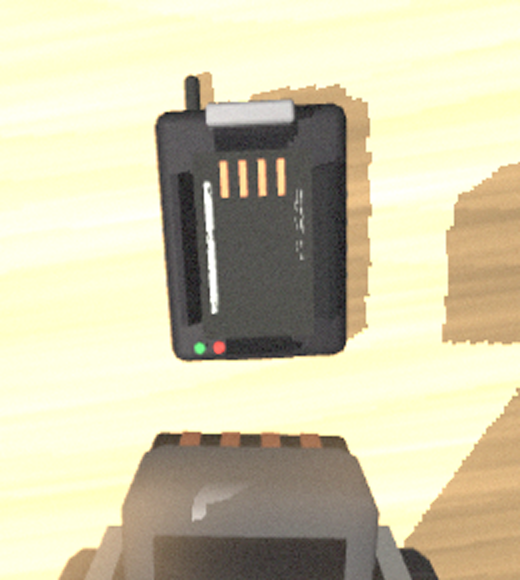

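Run:
```python
from h import *
im,c=load('w11')
im=cv2.convertScaleAbs(im,alpha=2.2,beta=20)
cv2.imwrite('pics/c9.png',cv2.resize(im[45:185,230:340],None,fx=5,fy=5,interpolation=cv2.INTER_CUBIC)[:, :])
```

```text
(no output)
```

View pics/c9.png

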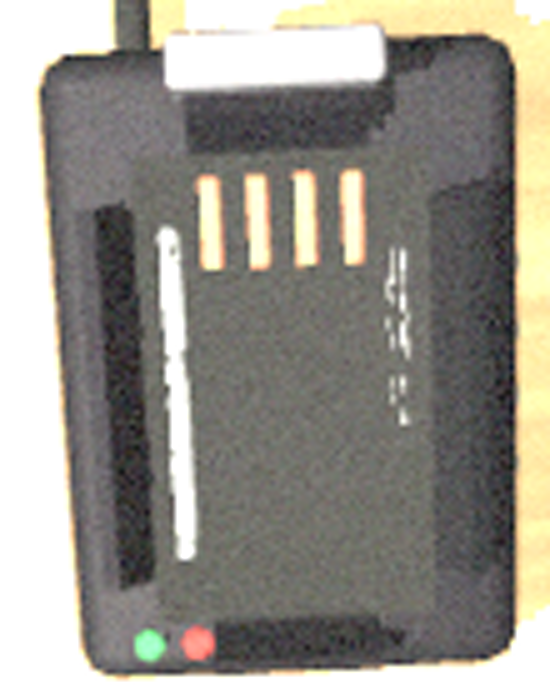

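Run:
```python
from h import *
im,c=load('w11')
def an(v): return np.degrees(np.arctan2(v[1],v[0]))
def P(q,s,o,z): return plane(c,[(x/s+o[0],y/s+o[1]) for x,y in q],z)[:,:2]
def rep(n,q):
    print(n,'c',q.mean(0).round(4),'len',np.linalg.norm(q[0]-q[3]).round(4),np.linalg.norm(q[1]-q[2]).round(4),'wid',np.linalg.norm(q[0]-q[1]).round(4),np.linalg.norm(q[3]-q[2]).round(4),'yaw',[round(v,1) for v in (an(q[0]-q[3]),an(q[1]-q[2]),an(q[0]-q[1])-90,an(q[3]-q[2])-90)])
o=(230,45)
rep('bay',P([(134,155),(430,150),(434,612),(157,620)],5,o,.026))
rep('base',P([(42,52),(513,35),(515,660),(88,675)],5,o,.026))
rep('strips',P([(209,175),(352,168),(354,265),(212,270)],5,o,.026))
rep('block',P([(165,33),(384,24),(386,80),(167,90)],5,o,.044))
# held pack label
p=toolpt([(238,268),(333,269),(327,356),(240,356)],-.0298); print(p.round(4).tolist(),p.mean(0))
```

```text
bay c [ 0.4447 -0.2991] len 0.082 0.0814 wid 0.0515 0.0521 yaw [np.float64(-6.2), np.float64(-5.8), np.float64(-7.0), np.float64(-6.3)]
base c [ 0.4485 -0.2997] len 0.1092 0.109 wid 0.0805 0.081 yaw [np.float64(-5.6), np.float64(-5.3), np.float64(-6.0), np.float64(-5.9)]
strips c [ 0.4744 -0.3018] len 0.0158 0.0162 wid 0.025 0.0252 yaw [np.float64(-6.6), np.float64(-5.8), np.float64(-5.3), np.float64(-6.0)]
block c [ 0.499 -0.304] len 0.0085 0.0084 wid 0.0353 0.0356 yaw [np.float64(-6.8), np.float64(-4.6), np.float64(-5.8), np.float64(-5.5)]
[[0.0194, -0.0165, -0.0298], [0.019, 0.0175, -0.0298], [-0.019, 0.0169, -0.0298], [-0.019, -0.0172, -0.0298]] [ 8.41882124e-05  1.62413328e-04 -2.98000000e-02]
```

Run:
```python
from h import *
goto(.4537,-.300,.09,-6)
```

```text
lin [0.0628 0.0032 0.1191] rot [ 0.01 -0.02 -1.98] t 15.9 pos [ 0.3919 -0.288   0.2091] F [ 0.1  0.2 -2.1] w 0.551
```

Call:
apply_moves(
  commands=[
    {"linear": [0.01,0.0005,0.01],"delta_rot": [0,0,0],"fingers": 255},
    {"linear": [0.03,0.0015,0.03],"delta_rot": [0,0,-1],"fingers": 255},
    {"linear": [0.055,0.003,0.055],"delta_rot": [0,0,-2],"fingers": 255},
    {"linear": [0.0628,0.0032,0.085],"delta_rot": [0,0,-2],"fingers": 255},
    {"linear": [0.0628,0.0032,0.11],"delta_rot": [0,0,-2],"fingers": 255},
    {"linear": [0.0628,0.0032,0.119],"delta_rot": [0,0,-2],"fingers": 255},
    {"linear": [0.0628,0.0032,0.119],"delta_rot": [0,0,-2],"fingers": 255},
    {"linear": [0.0628,0.0032,0.119],"delta_rot": [0,0,-2],"fingers": 255},
  ],
)

```text
time: 16.7
tool_pos: [0.454, -0.3009, 0.0912]
tool_rot: [0.001, 0.999, -0.053, 0.001]
contact_force: [-0.3, -0.4, -1.3]
gripper_width: 0.553
```

Run:
```python
from h import *
grabw('w12')
goto(.4537,-.300,.0362,-6)
```

```text
lin [-0.0009 -0.0012  0.0556] rot [ 0.11 -0.15 -0.03] t 16.75 pos [ 0.4543 -0.3012  0.0918] F [-0.3  1.3 -2.1] w 0.554
```

View pics/w12.png

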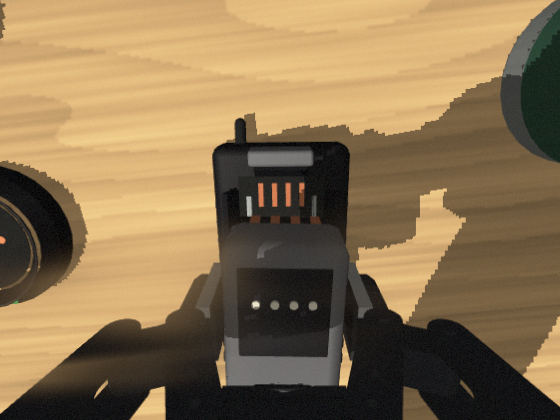

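Call:
apply_moves(
  commands=[
    {"linear": [-0.0005,-0.0006,0.01],"delta_rot": [0,0,0],"fingers": 255},
    {"linear": [-0.0009,-0.0012,0.022],"delta_rot": [0,0,0],"fingers": 255},
    {"linear": [-0.0009,-0.0012,0.034],"delta_rot": [0,0,0],"fingers": 255},
    {"linear": [-0.0009,-0.0012,0.041],"delta_rot": [0,0,0],"fingers": 255},
    {"linear": [-0.0009,-0.0012,0.045],"delta_rot": [0,0,0],"fingers": 255},
    {"linear": [-0.0009,-0.0012,0.046],"delta_rot": [0,0,0],"fingers": 255},
    {"linear": [-0.0009,-0.0012,0.047],"delta_rot": [0,0,0],"fingers": 255},
    {"linear": [-0.0009,-0.0012,0.047],"delta_rot": [0,0,0],"fingers": 255},
  ],
)

```text
time: 17.55
tool_pos: [0.453, -0.2992, 0.0432]
tool_rot: [0.0, 0.999, -0.052, 0.0]
contact_force: [0.0, 0.0, -3.1]
gripper_width: 0.553
```

Run:
```python
from h import *
grabw('w13')
goto(.4537,-.300,.0362,-6)
```

```text
lin [0.0007 0.0006 0.0071] rot [ 0.03 -0.04 -0.02] t 17.6 pos [ 0.453  -0.2993  0.0433] F [-0.5  0.6 -1.1] w 0.551
```

View pics/w13.png

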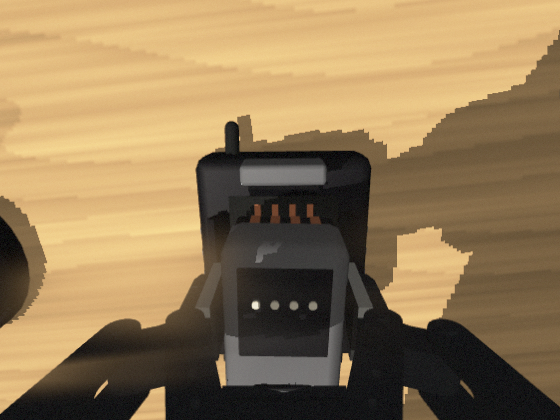

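Call:
apply_moves(
  commands=[
    {"linear": [0.0005,0.0002,0.001],"delta_rot": [0,0,0],"fingers": 255},
    {"linear": [0.0007,0.0004,0.002],"delta_rot": [0,0,0],"fingers": 255},
    {"linear": [0.0007,0.0004,0.003],"delta_rot": [0,0,0],"fingers": 255},
    {"linear": [0.0007,0.0004,0.004],"delta_rot": [0,0,0],"fingers": 255},
    {"linear": [0.0007,0.0004,0.005],"delta_rot": [0,0,0],"fingers": 255},
    {"linear": [0.0007,0.0004,0.006],"delta_rot": [0,0,0],"fingers": 255},
    {"linear": [0.0007,0.0004,0.0065],"delta_rot": [0,0,0],"fingers": 255},
    {"linear": [0.0007,0.0004,0.007],"delta_rot": [0,0,0],"fingers": 255},
  ],
)

```text
time: 18.4
tool_pos: [0.4533, -0.2994, 0.0363]
tool_rot: [-0.0, 0.999, -0.052, -0.0]
contact_force: [-2.4, 1.6, 4.4]
gripper_width: 0.551
```

Call:
apply_moves(
  commands=[
    {"linear": [0,0,0.0005],"delta_rot": [0,0,0],"fingers": 255},
    {"linear": [0,0,0.001],"delta_rot": [0,0,0],"fingers": 255},
    {"linear": [0,0,0.001],"delta_rot": [0,0,0],"fingers": 255},
    {"linear": [0,0,0.0015],"delta_rot": [0,0,0],"fingers": 255},
    {"linear": [0,0,0.0015],"delta_rot": [0,0,0],"fingers": 255},
    {"linear": [0,0,0.0015],"delta_rot": [0,0,0],"fingers": 255},
    {"linear": [0,0,0.0015],"delta_rot": [0,0,0],"fingers": 255},
    {"linear": [0,0,0.0015],"delta_rot": [0,0,0],"fingers": 255},
  ],
)

```text
time: 19.2
tool_pos: [0.4533, -0.2994, 0.0362]
tool_rot: [-0.0, 0.999, -0.052, -0.001]
contact_force: [-7.1, 4.3, 11.6]
gripper_width: 0.554
```

Call:
apply_moves(
  commands=[
    {"linear": [0,0,-0.001],"delta_rot": [0,0,0],"fingers": 0},
    {"linear": [0,0,-0.001],"delta_rot": [0,0,0],"fingers": 0},
    {"linear": [0,0,-0.001],"delta_rot": [0,0,0],"fingers": 0},
    {"linear": [0,0,-0.005],"delta_rot": [0,0,0],"fingers": 0},
    {"linear": [0,0,-0.025],"delta_rot": [0,0,0],"fingers": 0},
    {"linear": [0,0,-0.055],"delta_rot": [0,0,0],"fingers": 0},
    {"linear": [0,0,-0.09],"delta_rot": [0,0,0],"fingers": 0},
    {"linear": [0,0,-0.13],"delta_rot": [0,0,0],"fingers": 0},
  ],
)

```text
time: 20.0
tool_pos: [0.4527, -0.2989, 0.1647]
tool_rot: [-0.001, 0.999, -0.053, -0.001]
contact_force: [0.5, -1.2, -0.5]
gripper_width: 1.0
```

Run:
```python
from h import *
grabw('w14')
im,c=load('w3')
cv2.imwrite('pics/c10.png',cv2.resize(cv2.convertScaleAbs(im,alpha=1.5,beta=20)[60:220,240:340],None,fx=3.7,fy=3.7,interpolation=cv2.INTER_CUBIC))
```

```text
(no output)
```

View pics/w14.png

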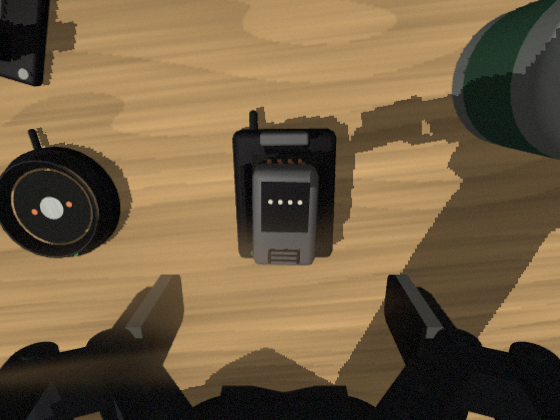

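View pics/c10.png

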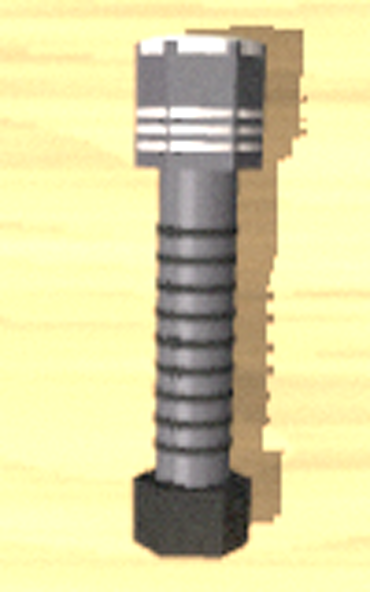

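Run:
```python
from h import *
im,c=load('w3')
def an(v): return np.degrees(np.arctan2(v[1],v[0]))
P=lambda q,z: plane(c,[(x/3.7+240,y/3.7+60) for x,y in q],z)[:,:2]
a=P([(199,180),(192.5,460)],.022); print(a,an(a[0]-a[1]))
print('head back top (x=41)',P([(200,170)],.031),'cap fwd top (-63)',P([(192,487)],.033), 'front',P([(200,45)],.034))
goto(.615,.095,.15,-1)
```

```text
[[0.67176564 0.09407787]
 [0.57832241 0.09532553]] -0.7649711321791192
head back top (x=41) [[0.67513644 0.09404828]] cap fwd top (-63) [[0.57161148 0.09568835]] front [[0.71205533 0.09453689]]
lin [ 0.1161 -0.4115  0.0221] rot [ 0.41 -0.53 -5.01] t 20.05 pos [ 0.4563 -0.3019  0.1738] F [ 3.1 -1.8  4.7] w 0.998
```

Call:
apply_moves(
  commands=[
    {"linear": [0.01,-0.03,0],"delta_rot": [0,0,0],"fingers": 0},
    {"linear": [0.02,-0.07,0],"delta_rot": [0,0,-2],"fingers": 0},
    {"linear": [0.124,-0.411,0.022],"delta_rot": [0,0,-5.2],"fingers": 0},
    {"linear": [0.124,-0.411,0.022],"delta_rot": [0,0,-5.2],"fingers": 0},
    {"linear": [0.124,-0.411,0.022],"delta_rot": [0,0,-5.2],"fingers": 0},
    {"linear": [0.124,-0.411,0.022],"delta_rot": [0,0,-5.2],"fingers": 0},
    {"linear": [0.124,-0.411,0.022],"delta_rot": [0,0,-5.2],"fingers": 0},
    {"linear": [0.124,-0.411,0.022],"delta_rot": [0,0,-5.2],"fingers": 0},
  ],
)

```text
time: 20.85
tool_pos: [0.5981, 0.0458, 0.1459]
tool_rot: [0.0, 1.0, -0.007, 0.0]
contact_force: [1.2, -0.5, 0.4]
gripper_width: 1.0
```

Run:
```python
from h import *
goto(.623,.0947,.12,-.8)
```

```text
lin [ 0.0242 -0.0493  0.026 ] rot [ 0.01 -0.05 -0.01] t 20.85 pos [0.5981 0.0458 0.1459] F [ 1.2 -0.5  0.4] w 1.0
```

Call:
apply_moves(
  commands=[
    {"linear": [0.01,-0.025,0.01],"delta_rot": [0,0,0],"fingers": 0},
    {"linear": [0.02,-0.04,0.015],"delta_rot": [0,0,0],"fingers": 0},
    {"linear": [0.024,-0.047,0.02],"delta_rot": [0,0,0],"fingers": 0},
    {"linear": [0.024,-0.047,0.02],"delta_rot": [0,0,0],"fingers": 0},
    {"linear": [0.024,-0.047,0.02],"delta_rot": [0,0,0],"fingers": 0},
    {"linear": [0.024,-0.047,0.02],"delta_rot": [0,0,0],"fingers": 0},
    {"linear": [0.024,-0.047,0.02],"delta_rot": [0,0,0],"fingers": 0},
    {"linear": [0.024,-0.047,0.02],"delta_rot": [0,0,0],"fingers": 0},
  ],
)

```text
time: 21.65
tool_pos: [0.6222, 0.0897, 0.1264]
tool_rot: [0.0, 1.0, -0.008, 0.0]
contact_force: [-0.2, -0.3, 0.0]
gripper_width: 1.0
```

Run:
```python
from h import *
grabw('w15')
goto(.623,.0947,.003,-.8)
```

```text
lin [ 0.0007 -0.0049  0.1233] rot [ 0.   -0.03 -0.06] t 21.7 pos [0.6222 0.0898 0.1263] F [-0.1  0.5 -0.5] w 0.999
```

View pics/w15.png

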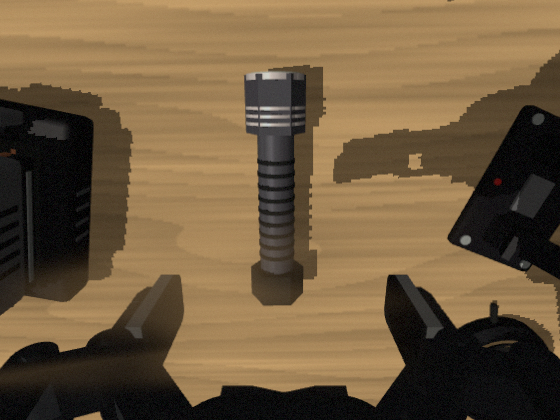

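Run:
```python
from h import *
im,c=load('w15')
print(plane(c,[(276,134)],.031), plane(c,[(277,263)],.033), plane(c,[(275.5,150),(277,240)],.022))
```

```text
[[0.67594293 0.09420469 0.031     ]] [[0.58182135 0.09542034 0.033     ]] [[0.66398456 0.09499003 0.022     ]
 [0.59567208 0.09532881 0.022     ]]
```

Call:
apply_moves(
  commands=[
    {"linear": [0,-0.002,0.02],"delta_rot": [0,0,0],"fingers": 0},
    {"linear": [0.0007,-0.0049,0.05],"delta_rot": [0,0,0],"fingers": 0},
    {"linear": [0.0007,-0.0049,0.085],"delta_rot": [0,0,0],"fingers": 0},
    {"linear": [0.0007,-0.0049,0.108],"delta_rot": [0,0,0],"fingers": 0},
    {"linear": [0.0007,-0.0049,0.119],"delta_rot": [0,0,0],"fingers": 0},
    {"linear": [0.0007,-0.0049,0.123],"delta_rot": [0,0,0],"fingers": 0},
    {"linear": [0.0007,-0.0049,0.123],"delta_rot": [0,0,0],"fingers": 0},
    {"linear": [0.0007,-0.0049,0.123],"delta_rot": [0,0,0],"fingers": 255},
  ],
)

```text
time: 22.5
tool_pos: [0.6243, 0.0952, 0.0047]
tool_rot: [-0.0, 1.0, -0.007, 0.001]
contact_force: [-0.0, 0.4, 0.7]
gripper_width: 0.852
```

Call:
apply_moves(
  commands=[
    {"linear": [0,0,0],"delta_rot": [0,0,0],"fingers": 255},
    {"linear": [0,0,0],"delta_rot": [0,0,0],"fingers": 255},
    {"linear": [0,0,0],"delta_rot": [0,0,0],"fingers": 255},
    {"linear": [0,0,0],"delta_rot": [0,0,0],"fingers": 255},
    {"linear": [0,0,0],"delta_rot": [0,0,0],"fingers": 255},
    {"linear": [0,0,0],"delta_rot": [0,0,0],"fingers": 255},
    {"linear": [0,0,0],"delta_rot": [0,0,0],"fingers": 255},
    {"linear": [0,0,0],"delta_rot": [0,0,0],"fingers": 255},
  ],
)

```text
time: 23.3
tool_pos: [0.6236, 0.0954, 0.0038]
tool_rot: [-0.0, 1.0, -0.007, 0.001]
contact_force: [-1.1, 1.1, 5.3]
gripper_width: 0.285
```

Call:
apply_moves(
  commands=[
    {"linear": [0,0,0],"delta_rot": [0,0,0],"fingers": 255},
    {"linear": [0,0,-0.005],"delta_rot": [0,0,0],"fingers": 255},
    {"linear": [0,0,-0.02],"delta_rot": [0,0,0],"fingers": 255},
    {"linear": [0,0,-0.045],"delta_rot": [0,0,0],"fingers": 255},
    {"linear": [0,0,-0.08],"delta_rot": [0,0,0],"fingers": 255},
    {"linear": [0,0,-0.11],"delta_rot": [0,0,0],"fingers": 255},
    {"linear": [0,0,-0.13],"delta_rot": [0,0,0],"fingers": 255},
    {"linear": [0,0,-0.13],"delta_rot": [0,0,0],"fingers": 255},
  ],
)

```text
time: 24.1
tool_pos: [0.6253, 0.0953, 0.1377]
tool_rot: [-0.0, 1.0, -0.007, 0.004]
contact_force: [0.5, -0.7, -2.1]
gripper_width: 0.282
```

Run:
```python
from h import *
grabw('w16')
goto(.6249,-.0998,.13,-22.4)
```

```text
lin [0.0038 0.195  0.0049] rot [-0.04 -0.2  21.58] t 24.15 pos [0.6239 0.0953 0.1349] F [-0.3 -0.5 -3.1] w 0.282
```

View pics/w16.png

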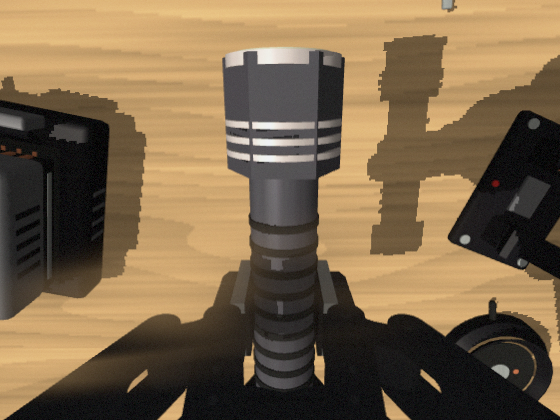

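Call:
apply_moves(
  commands=[
    {"linear": [0,0.01,0],"delta_rot": [0,0,1],"fingers": 255},
    {"linear": [0,0.035,0],"delta_rot": [0,0,5],"fingers": 255},
    {"linear": [0.001,0.07,0],"delta_rot": [0,0,10],"fingers": 255},
    {"linear": [0.002,0.11,0],"delta_rot": [0,0,15],"fingers": 255},
    {"linear": [0.003,0.15,0],"delta_rot": [0,0,19],"fingers": 255},
    {"linear": [0.004,0.18,0],"delta_rot": [0,0,21.5],"fingers": 255},
    {"linear": [0.004,0.194,0],"delta_rot": [0,0,21.6],"fingers": 255},
    {"linear": [0.004,0.195,0],"delta_rot": [0,0,21.6],"fingers": 255},
  ],
)

```text
time: 24.95
tool_pos: [0.6228, -0.1014, 0.1308]
tool_rot: [-0.0, 0.981, -0.196, -0.002]
contact_force: [-0.2, -0.1, -2.8]
gripper_width: 0.284
```

Call:
apply_moves(
  commands=[
    {"linear": [0,0,0.01],"delta_rot": [0,0,0],"fingers": 255},
    {"linear": [0,0,0.02],"delta_rot": [0,0,0],"fingers": 255},
    {"linear": [0,0,0.025],"delta_rot": [0,0,0],"fingers": 255},
    {"linear": [0,0,0.025],"delta_rot": [0,0,0],"fingers": 255},
    {"linear": [0,0,0.025],"delta_rot": [0,0,0],"fingers": 255},
    {"linear": [0,0,0.025],"delta_rot": [0,0,0],"fingers": 255},
    {"linear": [0,0,0.025],"delta_rot": [0,0,0],"fingers": 255},
    {"linear": [0,0,0.025],"delta_rot": [0,0,0],"fingers": 255},
  ],
)

```text
time: 25.75
tool_pos: [0.6244, -0.0999, 0.1084]
tool_rot: [0.0, 0.981, -0.194, 0.0]
contact_force: [0.3, -0.4, -2.9]
gripper_width: 0.281
```

Run:
```python
from h import *
grabw('w17')
goto(.6249,-.0998,.0328,-22.4)
```

```text
lin [ 0.0004 -0.0003  0.0755] rot [-0.   -0.04 -0.02] t 25.8 pos [ 0.6244 -0.0999  0.1083] F [-0.2  0.2 -2.5] w 0.283
```

View pics/w17.png

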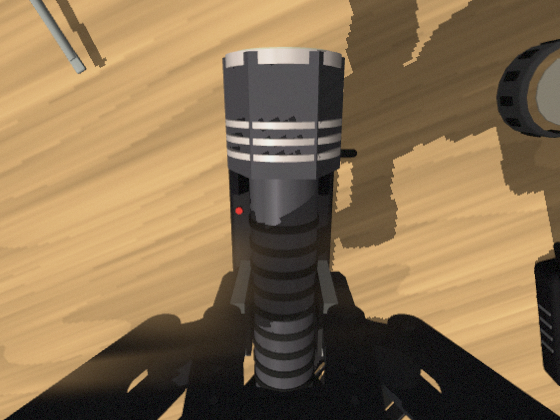

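Call:
apply_moves(
  commands=[
    {"linear": [0,0,0.01],"delta_rot": [0,0,0],"fingers": 255},
    {"linear": [0,0,0.025],"delta_rot": [0,0,0],"fingers": 255},
    {"linear": [0,0,0.04],"delta_rot": [0,0,0],"fingers": 255},
    {"linear": [0,0,0.05],"delta_rot": [0,0,0],"fingers": 255},
    {"linear": [0,0,0.056],"delta_rot": [0,0,0],"fingers": 255},
    {"linear": [0,0,0.06],"delta_rot": [0,0,0],"fingers": 255},
    {"linear": [0,0,0.062],"delta_rot": [0,0,0],"fingers": 255},
    {"linear": [0,0,0.062],"delta_rot": [0,0,0],"fingers": 255},
  ],
)

```text
time: 26.6
tool_pos: [0.6244, -0.0999, 0.046]
tool_rot: [0.0, 0.981, -0.194, 0.0]
contact_force: [-0.2, 0.3, -2.6]
gripper_width: 0.283
```

Run:
```python
from h import *
grabw('w18')
goto(.6249,-.0998,.0328,-22.4)
```

```text
lin [ 0.0003 -0.0002  0.0136] rot [-0.01 -0.05 -0.02] t 26.65 pos [ 0.6245 -0.0999  0.0464] F [-0.2  0.2 -2.5] w 0.281
```

View pics/w18.png

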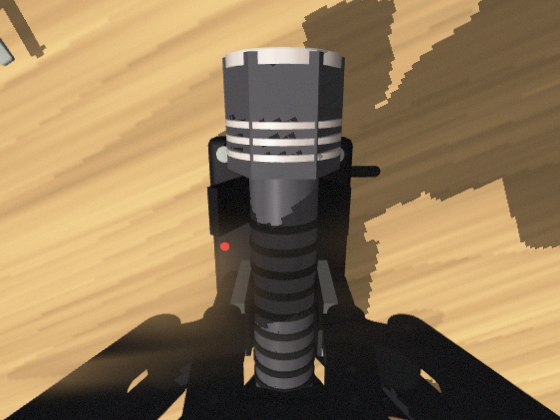

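Call:
apply_moves(
  commands=[
    {"linear": [0,0,0.002],"delta_rot": [0,0,0],"fingers": 255},
    {"linear": [0,0,0.004],"delta_rot": [0,0,0],"fingers": 255},
    {"linear": [0,0,0.006],"delta_rot": [0,0,0],"fingers": 255},
    {"linear": [0,0,0.008],"delta_rot": [0,0,0],"fingers": 255},
    {"linear": [0,0,0.01],"delta_rot": [0,0,0],"fingers": 255},
    {"linear": [0,0,0.011],"delta_rot": [0,0,0],"fingers": 255},
    {"linear": [0,0,0.012],"delta_rot": [0,0,0],"fingers": 255},
    {"linear": [0,0,0.012],"delta_rot": [0,0,0],"fingers": 255},
  ],
)

```text
time: 27.45
tool_pos: [0.624, -0.0998, 0.0337]
tool_rot: [-0.0, 0.981, -0.194, -0.0]
contact_force: [0.5, 0.0, -2.7]
gripper_width: 0.282
```

Call:
apply_moves(
  commands=[
    {"linear": [0,0,0.0005],"delta_rot": [0,0,0],"fingers": 255},
    {"linear": [0,0,0.001],"delta_rot": [0,0,0],"fingers": 255},
    {"linear": [0,0,0.0015],"delta_rot": [0,0,0],"fingers": 255},
    {"linear": [0,0,0.002],"delta_rot": [0,0,0],"fingers": 255},
    {"linear": [0,0,0.002],"delta_rot": [0,0,0],"fingers": 255},
    {"linear": [0,0,0.002],"delta_rot": [0,0,0],"fingers": 255},
    {"linear": [0,0,0.002],"delta_rot": [0,0,0],"fingers": 255},
    {"linear": [0,0,0.002],"delta_rot": [0,0,0],"fingers": 255},
  ],
)

```text
time: 28.25
tool_pos: [0.6243, -0.0998, 0.0328]
tool_rot: [0.0, 0.981, -0.194, 0.0]
contact_force: [-4.4, 1.4, 5.9]
gripper_width: 0.282
```

Call:
apply_moves(
  commands=[
    {"linear": [0,0,0],"delta_rot": [0,0,0],"fingers": 0},
    {"linear": [0,0,0],"delta_rot": [0,0,0],"fingers": 0},
    {"linear": [0,0,0],"delta_rot": [0,0,0],"fingers": 0},
    {"linear": [0,0,0],"delta_rot": [0,0,0],"fingers": 0},
    {"linear": [0,0,-0.01],"delta_rot": [0,0,0],"fingers": 0},
    {"linear": [0,0,-0.04],"delta_rot": [0,0,0],"fingers": 0},
    {"linear": [0,0,-0.08],"delta_rot": [0,0,0],"fingers": 0},
    {"linear": [0,0,-0.12],"delta_rot": [0,0,0],"fingers": 0},
  ],
)

```text
time: 29.05
tool_pos: [0.6238, -0.0997, 0.1534]
tool_rot: [-0.0, 0.981, -0.194, -0.0]
contact_force: [0.9, -0.9, 0.8]
gripper_width: 0.999
```

Run:
```python
from h import *
grabw('w19')
goto(.62,-.285,.15,0)
```

```text
lin [0.0623 0.1734 0.0135] rot [  0.06  -0.76 -22.41] t 29.1 pos [ 0.6283 -0.1009  0.1629] F [3.  0.1 5.6] w 1.001
```

View pics/w19.png

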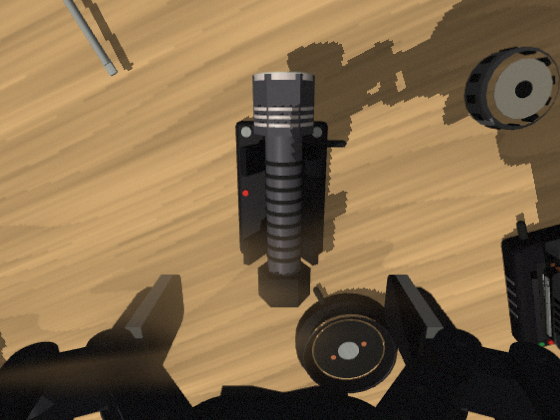

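Call:
apply_moves(
  commands=[
    {"linear": [0.01,0.02,0],"delta_rot": [0,0,0],"fingers": 0},
    {"linear": [0.03,0.06,0],"delta_rot": [0,0,0],"fingers": 0},
    {"linear": [0.05,0.1,0.01],"delta_rot": [0,0,0],"fingers": 0},
    {"linear": [0.065,0.14,0.02],"delta_rot": [0,0,0],"fingers": 0},
    {"linear": [0.075,0.17,0.02],"delta_rot": [0,0,0],"fingers": 0},
    {"linear": [0.08,0.175,0.02],"delta_rot": [0,0,0],"fingers": 0},
    {"linear": [0.08,0.175,0.02],"delta_rot": [0,0,0],"fingers": 0},
    {"linear": [0.08,0.175,0.02],"delta_rot": [0,0,0],"fingers": 0},
  ],
)

```text
time: 29.9
tool_pos: [0.6318, -0.2912, 0.1324]
tool_rot: [-0.0, 0.981, -0.194, 0.0]
contact_force: [0.1, 1.0, -0.2]
gripper_width: 1.0
```

Run:
```python
from h import *
grabw('w20')
goto(.642,-.288,.0065,-22.4)
```

```text
lin [ 0.0084 -0.0064  0.1258] rot [-0.02 -0.02  0.06] t 29.95 pos [ 0.6317 -0.2908  0.1323] F [-0.1  0.2  0.2] w 1.0
```

View pics/w20.png

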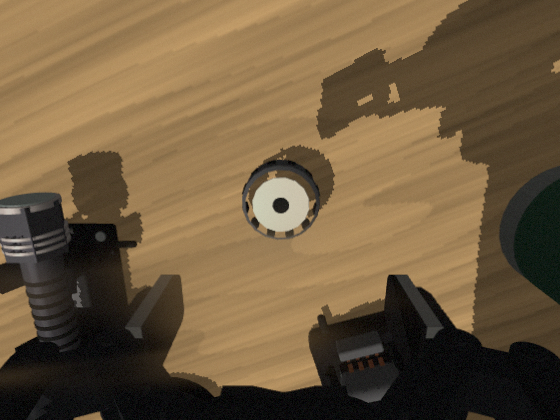

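Run:
```python
from h import *
im,c=load('w20')
roi=im[150:250,230:330]; m=(roi.min(2)>140).astype(np.uint8)
m=cv2.morphologyEx(m,cv2.MORPH_OPEN,np.ones((5,5)))
cs,_=cv2.findContours(m,cv2.RETR_EXTERNAL,cv2.CHAIN_APPROX_NONE); k=max(cs,key=cv2.contourArea)
e=cv2.fitEllipse(k); print(e)
px=k.reshape(-1,2)+[230,150]
p=plane(c,px,.030)[:,:2]; (x,y),r=cv2.minEnclosingCircle(p.astype(np.float32)); print(x,y,r)
dot=plane(c,[(281,205)],.03); print(dot)
goto(x,y,.0065,-22.4)
```

```text
((50.2752799987793, 54.17113494873047), (52.652252197265625, 55.208248138427734), 94.4522705078125)
0.6344999670982361 -0.28978875279426575 0.02075987122952938
[[ 0.63416619 -0.29017771  0.03      ]]
lin [ 0.0021 -0.0019  0.1258] rot [-0.02 -0.02  0.06] t 29.95 pos [ 0.6317 -0.2908  0.1323] F [-0.1  0.2  0.2] w 1.0
```

Call:
apply_moves(
  commands=[
    {"linear": [0.001,-0.001,0.02],"delta_rot": [0,0,0],"fingers": 0},
    {"linear": [0.0022,-0.002,0.05],"delta_rot": [0,0,0],"fingers": 0},
    {"linear": [0.0022,-0.002,0.085],"delta_rot": [0,0,0],"fingers": 0},
    {"linear": [0.0022,-0.002,0.11],"delta_rot": [0,0,0],"fingers": 0},
    {"linear": [0.0022,-0.002,0.122],"delta_rot": [0,0,0],"fingers": 0},
    {"linear": [0.0022,-0.002,0.126],"delta_rot": [0,0,0],"fingers": 0},
    {"linear": [0.0022,-0.002,0.126],"delta_rot": [0,0,0],"fingers": 0},
    {"linear": [0.0022,-0.002,0.126],"delta_rot": [0,0,0],"fingers": 0},
  ],
)

```text
time: 30.75
tool_pos: [0.6355, -0.2915, 0.0081]
tool_rot: [0.001, 0.981, -0.194, 0.002]
contact_force: [0.4, 0.3, 0.1]
gripper_width: 0.999
```

Call:
apply_moves(
  commands=[
    {"linear": [0,0,0],"delta_rot": [0,0,0],"fingers": 255},
    {"linear": [0,0,0],"delta_rot": [0,0,0],"fingers": 255},
    {"linear": [0,0,0],"delta_rot": [0,0,0],"fingers": 255},
    {"linear": [0,0,0],"delta_rot": [0,0,0],"fingers": 255},
    {"linear": [0,0,0],"delta_rot": [0,0,0],"fingers": 255},
    {"linear": [0,0,0],"delta_rot": [0,0,0],"fingers": 255},
    {"linear": [0,0,0],"delta_rot": [0,0,0],"fingers": 255},
    {"linear": [0,0,0],"delta_rot": [0,0,0],"fingers": 255},
  ],
)

```text
time: 31.55
tool_pos: [0.6355, -0.2918, 0.008]
tool_rot: [0.0, 0.981, -0.194, 0.002]
contact_force: [0.6, 0.2, 6.2]
gripper_width: 0.648
```

Call:
apply_moves(
  commands=[
    {"linear": [0,0,-0.005],"delta_rot": [0,0,0],"fingers": 255},
    {"linear": [0,0,-0.02],"delta_rot": [0,0,0],"fingers": 255},
    {"linear": [0,0,-0.045],"delta_rot": [0,0,0],"fingers": 255},
    {"linear": [0,0,-0.08],"delta_rot": [0,0,0],"fingers": 255},
    {"linear": [0,0,-0.11],"delta_rot": [0,0,0],"fingers": 255},
    {"linear": [0,0,-0.135],"delta_rot": [0,0,0],"fingers": 255},
    {"linear": [0,0,-0.145],"delta_rot": [0,0,0],"fingers": 255},
    {"linear": [0,0,-0.145],"delta_rot": [0,0,0],"fingers": 255},
  ],
)

```text
time: 32.35
tool_pos: [0.635, -0.2916, 0.1533]
tool_rot: [0.001, 0.981, -0.194, 0.002]
contact_force: [0.0, 0.6, -1.1]
gripper_width: 0.654
```

Run:
```python
from h import *
grabw('w21')
goto(.40,-.095,.16,-22.4)
```

```text
lin [-0.2912 -0.092  -0.0091] rot [ 0.01 -0.02 -0.02] t 32.4 pos [ 0.6341 -0.2911  0.151 ] F [ 0.3 -0.1 -2. ] w 0.654
```

View pics/w21.png

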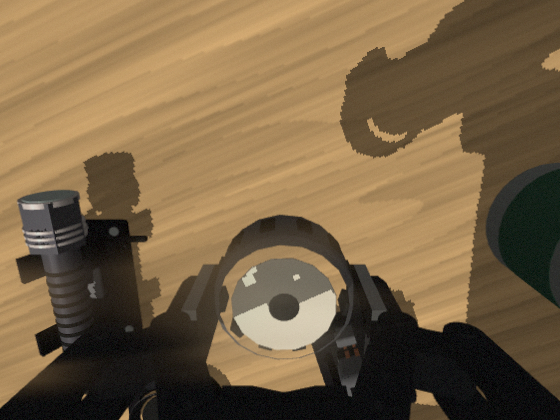

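Call:
apply_moves(
  commands=[
    {"linear": [-0.02,-0.006,0],"delta_rot": [0,0,0],"fingers": 255},
    {"linear": [-0.055,-0.018,-0.002],"delta_rot": [0,0,0],"fingers": 255},
    {"linear": [-0.1,-0.032,-0.005],"delta_rot": [0,0,0],"fingers": 255},
    {"linear": [-0.145,-0.046,-0.009],"delta_rot": [0,0,0],"fingers": 255},
    {"linear": [-0.19,-0.06,-0.009],"delta_rot": [0,0,0],"fingers": 255},
    {"linear": [-0.235,-0.074,-0.009],"delta_rot": [0,0,0],"fingers": 255},
    {"linear": [-0.27,-0.086,-0.009],"delta_rot": [0,0,0],"fingers": 255},
    {"linear": [-0.29,-0.092,-0.009],"delta_rot": [0,0,0],"fingers": 255},
  ],
)

```text
time: 33.2
tool_pos: [0.3978, -0.0932, 0.1567]
tool_rot: [-0.001, 0.981, -0.194, -0.003]
contact_force: [0.7, -0.1, -1.2]
gripper_width: 0.649
```

Call:
apply_moves(
  commands=[
    {"linear": [0,0,0],"delta_rot": [0,0,0],"fingers": 255},
    {"linear": [0,0,0],"delta_rot": [0,0,0],"fingers": 255},
    {"linear": [0,0,0],"delta_rot": [0,0,0],"fingers": 255},
    {"linear": [0,0,0],"delta_rot": [0,0,0],"fingers": 255},
    {"linear": [0,0,0],"delta_rot": [0,0,0],"fingers": 255},
    {"linear": [0,0,0],"delta_rot": [0,0,0],"fingers": 255},
    {"linear": [0,0,0],"delta_rot": [0,0,0],"fingers": 255},
    {"linear": [0,0,0],"delta_rot": [0,0,0],"fingers": 255},
  ],
)

```text
time: 34.0
tool_pos: [0.4012, -0.0955, 0.1599]
tool_rot: [0.0, 0.981, -0.194, -0.0]
contact_force: [-0.6, -0.0, -2.6]
gripper_width: 0.651
```

Run:
```python
from h import *
grabw('w22')
goto(.40,-.095,.16,-22.4)
```

```text
lin [-0.0013  0.     -0.0001] rot [-0.   -0.   -0.02] t 34.05 pos [ 0.4012 -0.0955  0.1599] F [-0.3 -0.2 -1.4] w 0.649
```

View pics/w22.png

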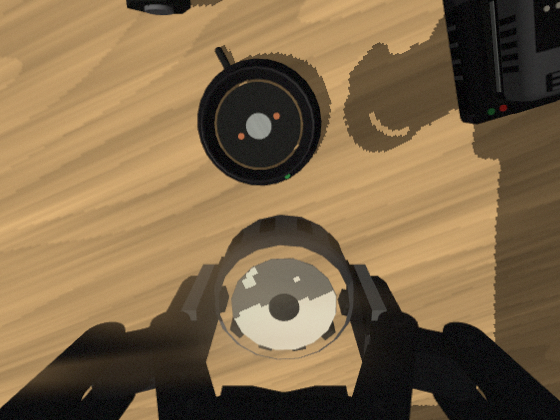

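Run:
```python
from h import *
im,c=load('w22')
roi=im[105:150,235:285]; m=(roi.min(2)>75).astype(np.uint8)
cs,_=cv2.findContours(m,cv2.RETR_EXTERNAL,cv2.CHAIN_APPROX_NONE); k=max(cs,key=cv2.contourArea)
d=cv2.minEnclosingCircle(k); print(d, cv2.contourArea(k))
px=np.array(d[0])+[235,105]; print(px, plane(c,[px],.020))
# outer rim
hsv=im[40:200,180:340]; m=(hsv.max(2)<40).astype(np.uint8); m=cv2.morphologyEx(m,cv2.MORPH_OPEN,np.ones((13,13)))
cs,_=cv2.findContours(m,cv2.RETR_EXTERNAL,cv2.CHAIN_APPROX_NONE); k=max(cs,key=cv2.contourArea).reshape(-1,2)+[180,40]
p=plane(c,k,.029)[:,:2]; print('outer',cv2.minEnclosingCircle(p.astype(np.float32)))
i3,c3=load('w3'); print('w3',plane(c3,[(431,268)],.02)); i,c11=load('w11'); print('w11',plane(c11,[(72.5,138)],.02))
# puck in tool
m=toolpt([(283,307)],-.022);print('dot',m)
st=np.load('pics/w22.npz')
lens=cv2.inRange(im[240:370,210:360],(70,70,70),(255,255,255))
```

```text
((23.5, 20.5), 13.285429954528809) 501.5
[258.5 125.5] [[ 0.4600234  -0.09856654  0.02      ]]
outer ((0.4602545201778412, -0.09936032444238663), 0.03160940483212471)
w3 [[ 0.45822258 -0.10011152  0.02      ]]
w11 [[ 0.45929421 -0.09830157  0.02      ]]
dot [[-0.00194905 -0.00016849 -0.022     ]]
```

Run:
```python
from h import *
goto(.4615,-.0995,.048,-22.4)
```

```text
lin [ 0.0573 -0.0193  0.1119] rot [-0.   -0.   -0.02] t 34.05 pos [ 0.4012 -0.0955  0.1599] F [-0.3 -0.2 -1.4] w 0.649
```

Call:
apply_moves(
  commands=[
    {"linear": [0.01,-0.003,0.01],"delta_rot": [0,0,0],"fingers": 255},
    {"linear": [0.03,-0.01,0.025],"delta_rot": [0,0,0],"fingers": 255},
    {"linear": [0.05,-0.017,0.045],"delta_rot": [0,0,0],"fingers": 255},
    {"linear": [0.0573,-0.0193,0.07],"delta_rot": [0,0,0],"fingers": 255},
    {"linear": [0.0573,-0.0193,0.09],"delta_rot": [0,0,0],"fingers": 255},
    {"linear": [0.0573,-0.0193,0.105],"delta_rot": [0,0,0],"fingers": 255},
    {"linear": [0.0573,-0.0193,0.11],"delta_rot": [0,0,0],"fingers": 255},
    {"linear": [0.0573,-0.0193,0.112],"delta_rot": [0,0,0],"fingers": 255},
  ],
)

```text
time: 34.85
tool_pos: [0.4612, -0.0993, 0.0475]
tool_rot: [-0.0, 0.981, -0.194, -0.0]
contact_force: [-0.1, 0.2, -1.5]
gripper_width: 0.649
```

Run:
```python
from h import *
grabw('w23')
goto(.4615,-.0995,.028,-22.4)
```

```text
lin [-0.      0.      0.0199] rot [ 0.    0.   -0.02] t 34.9 pos [ 0.4615 -0.0995  0.0479] F [-0.2 -0.6 -0.5] w 0.648
```

View pics/w23.png

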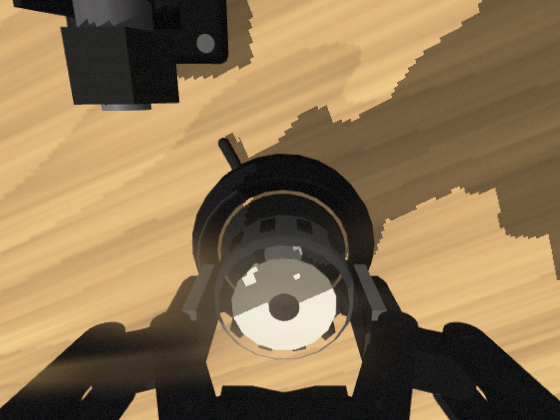

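Call:
apply_moves(
  commands=[
    {"linear": [0,0,0.004],"delta_rot": [0,0,0],"fingers": 255},
    {"linear": [0,0,0.009],"delta_rot": [0,0,0],"fingers": 255},
    {"linear": [0,0,0.013],"delta_rot": [0,0,0],"fingers": 255},
    {"linear": [0,0,0.016],"delta_rot": [0,0,0],"fingers": 255},
    {"linear": [0,0,0.0175],"delta_rot": [0,0,0],"fingers": 255},
    {"linear": [0,0,0.0185],"delta_rot": [0,0,0],"fingers": 255},
    {"linear": [0,0,0.019],"delta_rot": [0,0,0],"fingers": 255},
    {"linear": [0,0,0.019],"delta_rot": [0,0,0],"fingers": 255},
  ],
)

```text
time: 35.7
tool_pos: [0.4615, -0.0995, 0.0289]
tool_rot: [-0.0, 0.981, -0.194, 0.0]
contact_force: [-0.3, 0.7, -1.3]
gripper_width: 0.649
```

Call:
apply_moves(
  commands=[
    {"linear": [0,0,0.0005],"delta_rot": [0,0,0],"fingers": 255},
    {"linear": [0,0,0.001],"delta_rot": [0,0,0],"fingers": 255},
    {"linear": [0,0,0.0015],"delta_rot": [0,0,0],"fingers": 255},
    {"linear": [0,0,0.002],"delta_rot": [0,0,0],"fingers": 255},
    {"linear": [0,0,0.002],"delta_rot": [0,0,0],"fingers": 255},
    {"linear": [0,0,0.002],"delta_rot": [0,0,0],"fingers": 255},
    {"linear": [0,0,0.002],"delta_rot": [0,0,0],"fingers": 255},
    {"linear": [0,0,0.002],"delta_rot": [0,0,0],"fingers": 255},
  ],
)

```text
time: 36.5
tool_pos: [0.4616, -0.0995, 0.0279]
tool_rot: [-0.0, 0.981, -0.194, -0.0]
contact_force: [-4.5, 1.5, 7.0]
gripper_width: 0.647
```

Seated height as predicted (0.0279 against 0.028). Release and rise.

Call:
apply_moves(
  commands=[
    {"linear": [0,0,-0.001],"delta_rot": [0,0,0],"fingers": 0},
    {"linear": [0,0,-0.001],"delta_rot": [0,0,0],"fingers": 0},
    {"linear": [0,0,-0.001],"delta_rot": [0,0,0],"fingers": 0},
    {"linear": [0,0,-0.001],"delta_rot": [0,0,0],"fingers": 0},
    {"linear": [0,0,-0.01],"delta_rot": [0,0,0],"fingers": 0},
    {"linear": [0,0,-0.04],"delta_rot": [0,0,0],"fingers": 0},
    {"linear": [0,0,-0.08],"delta_rot": [0,0,0],"fingers": 0},
    {"linear": [0,0,-0.12],"delta_rot": [0,0,0],"fingers": 0},
  ],
)

```text
time: 37.3
tool_pos: [0.461, -0.0993, 0.1483]
tool_rot: [-0.0, 0.981, -0.194, -0.0]
contact_force: [2.1, 0.3, 0.5]
gripper_width: 1.001
```

Call:
apply_moves(
  commands=[
    {"linear": [0,0,-0.03],"delta_rot": [0,0,0],"fingers": 0},
    {"linear": [0,0,-0.06],"delta_rot": [0,0,0],"fingers": 0},
    {"linear": [0,0,-0.08],"delta_rot": [0,0,0],"fingers": 0},
    {"linear": [0,0,-0.09],"delta_rot": [0,0,0],"fingers": 0},
    {"linear": [0,0,-0.09],"delta_rot": [0,0,0],"fingers": 0},
    {"linear": [0,0,-0.09],"delta_rot": [0,0,0],"fingers": 0},
    {"linear": [0,0,-0.09],"delta_rot": [0,0,0],"fingers": 0},
    {"linear": [0,0,-0.09],"delta_rot": [0,0,0],"fingers": 0},
  ],
)

```text
time: 38.1
tool_pos: [0.4608, -0.0992, 0.2353]
tool_rot: [-0.0, 0.981, -0.194, -0.001]
contact_force: [0.1, 0.6, -0.0]
gripper_width: 0.999
```

Run:
```python
from h import *
grabw('w24')
f=eyes.grab_frame('scene')[:,:,::-1]
cv2.imwrite('pics/scene1.png',cv2.resize(f[140:300,90:490],(800,320),interpolation=cv2.INTER_CUBIC))
f=eyes.grab_frame('side')[:,:,::-1]
cv2.imwrite('pics/side1.png',cv2.resize(f[90:350,140:400],(780,780))[:600])
print(state()['time'],state()['contact_force'])
```

```text
38.25 [-0.0430336   0.93161875  0.43632427]
```

View pics/w24.png

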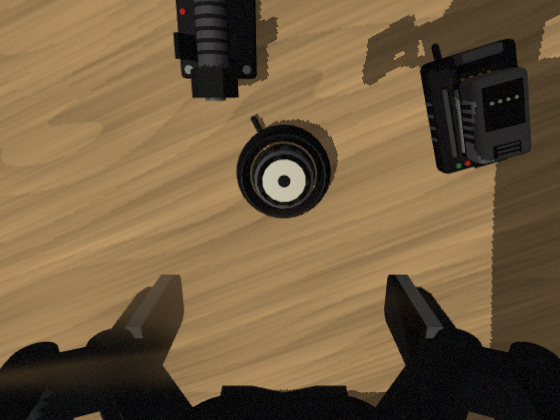

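View pics/scene1.png

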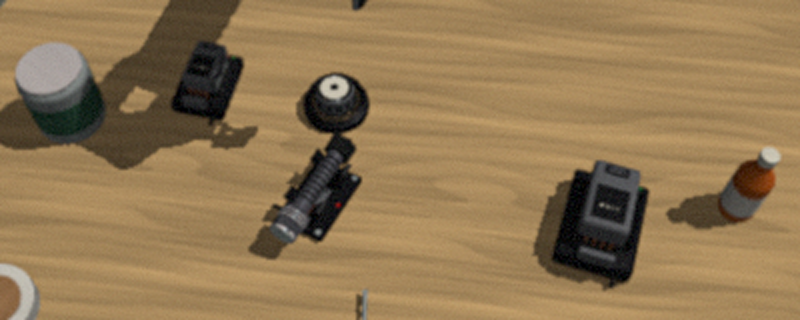

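View pics/side1.png

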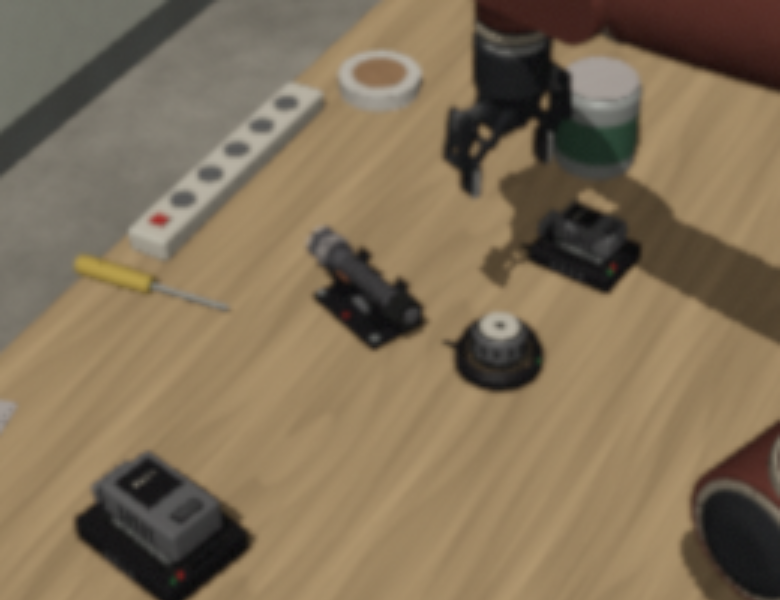

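Run:
```python
from h import *
im,c=load('w24'); print(plane(c,[(284,181)],.05))
from plant import job_done
print(job_done())
```

```text
[[ 0.46017649 -0.09950281  0.05      ]]
the job is handed in; nothing more can be done
None
```

Everything is on charge: I set the large pack, small pack, torch and puck lamp in their places in that order and handed the job in at about 38 s.

- **Seated heights:** each item was lowered until the wrist felt the floor. The tool stopped within about 1 mm of the seated height worked out from the grasp (0.0541, 0.0362, 0.0328 and 0.0279 m). The contact force I read never exceeded about 15 N.
- **Position and direction:** the final pictures show both packs with their contact ends at the contact blocks, the torch head at the copper-strip end and the lamp lens up. The lamp's lens centre measured within about 1 mm of the dock centre.
- **Bystanders:** the glue bottle and paint tin appear where they were at the start. I compared them by eye and did not measure them.

No check failed. The one small disagreement was in the torch's position. In the close view, the cap end measured about 10 mm off what the torch's length requires, so I relied on the head end. That agreed between views to about 1 mm, and the torch seated as expected.

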